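# Balance-test two wooden rotors on a knife edge

## Robot

A 6-joint arm with a two-finger parallel gripper is mounted at the origin on the work surface. World frame = base frame: x ahead of the robot, y to its left, z up, the work surface at z = 0. Lengths are in mm, angles in rad, forces in N, time in s.
With the tool pointing down it reaches from about 400 to 925 mm from the base axis. Payload 3.4 kg.
Tool frame: the origin (TCP) lies at the very end of the fingers, on their centre line; the grasp point (between the pads) lies 19 mm behind it (manip.hold_point_z is the distance from the TCP to the grasp point, in mm); z points along the fingers, y is the direction in which the jaws open and shut (so a half turn about z gives the same grasp; the last joint's range is limited). The gripper opens to 85 mm and grips with 20 to 120 N. Pads are 22 mm wide; open, the fingers measure 114 mm over their backs; the gripper's body (76 mm by 85 mm) begins 54 mm behind the grasp point. The pads swing forward as they close: fully open they stand 13 mm farther back than shut.
Start: joints at [1.232, 0.307, 1.506, -0, 1.328, -0.073], TCP at [151.065, 554.807, 231.305] pointing down, gripper open.
Joint ranges: [-3.12, 3.12], [-1.05, 2.28], [0.14, 2.33], [-1.42, 4.57], [0.1, 2.73], [-2.68, 2.68]. Speed limits (rad/s): [2.57, 2.57, 3.14, 3.14, 3.14, 3.14].

## Interface

Orientations are given as a rotation vector (axis times angle).
In Python, from rig import telemetry, imaging, job, manip gives the robot as it stands.
- The arm moves only by the shell command python3 -m crank 'ROWS'. ROWS is JSON, a list of rows, each a list of 7 numbers: the shift along the tool's x, y, z in cm, then the turn, a rotation vector about the tool's x, y, z in rad, then the gripper's target within -1 to 1 (fully open at 1, half-way at 0, shut at -1). A call has 1 to 10 rows; each row is the pose to reach, as a shift and turn from the pose commanded when the call began, along the tool's axes at that moment; what a row does not reach only later rows make up. A row lasts 1/8 s, in which the tool goes at most 62.5 mm and 10.7 degrees, less where a joint would pass 70% of its speed; a pose out of reach is approached as far as the arm can. A call with a gripper value outside its range is refused whole. The fingers move at their own pace and stop on an object; the grip force is fixed at half the most. Time passes only in rows, so rows that repeat a pose let the fingers close. It gives the time, the measured TCP pose, the force and the opening at its end, in the units of the state.
- telemetry.observe(): the state, without advancing time (a new reading comes with each control period).
- imaging.read_camera(name): name is "scene" or "top"; returns a dict with "color" (400x640x3 uint8, blue, green, red), "depth" (400x640 float32, mm along the optical axis (not along the pixel's ray), 0 where there is no reading), "intrinsics" (3x3 intrinsics, pixels), "view" (4x4, takes a point from world to camera coordinates). Camera axes: x right, y down, z forward; pixel columns grow to the right and rows downward; lengths in mm; the calibration is good to about 2 mm. A picture is of the moment at which its call begins.
- job.hand_in(): hands the job in, once; it reports no verdict.
The state is a dict: "time": time; "q": joint angles; "joint_velocities": joint speeds; "tau": joint torques, N m; "tcp_pos": TCP position; "orientation": TCP orientation; "force": force on the tool from outside, world axes, zero at the start; "ft_torque": the same for the moment, N m; "width": finger opening in mm.
Only numpy, scipy, OpenCV 4.12 (cv2) and the standard library are available. Lean on these libraries where they do the work, as an engineer would, in place of code of your own. Each camera call takes 0.05 s, during which the arm holds its last target.

## Task

One of these two wooden rotors has a hidden heavy end. Try each in turn: set it across the knife edge with its groove on the edge, let go for a second or so to see whether it stays level or tips, then lay it in the green tray if it stayed level or in the red tray if it tipped, before trying the other. Do not drop a rotor, and leave everything else on the bench alone.

Things in the scene. Friction and masses are not known exactly. Their poses are not given: they have to be found in the camera images.
- rotor_a_mid (a point): Centre of rotor a (mid-length, mid-width, 20 mm above the underside of its arms; hub top 20 mm above this point, groove apex 6 mm above it). Own y along its length, z up when it lies level. Grip the hub's two flat sides, 24 mm apart, facing own +x and -x. It starts in a cradle rolled 30 degrees about its length, top leaning to the robot. Both rotors look alike; one is heavy at one end
- rotor_b_mid (a point): Centre of rotor b (mid-length, mid-width, 20 mm above the underside of its arms; hub top 20 mm above this point, groove apex 6 mm above it). Own y along its length, z up when it lies level. Grip the hub's two flat sides, 24 mm apart, facing own +x and -x. It starts in a cradle rolled 30 degrees about its length, top leaning to the robot. Both rotors look alike; one is heavy at one end
- cradle_a: Fixed plywood cradle under rotor a; origin on the table below the rotor's middle, own y along the rotor. Its 100 mm board rises 30 degrees to own +x, 16 mm downhill to 90 mm uphill of the rotor, 70 mm up at the origin. From its top end a yellow rod guard, 128 mm wide, 140 mm tall, stands square to the board, leaning out over the rotor: grip the hub square to the board, hand tilted 30 degrees. 10 mm stops, 38 to 50 mm off in y
- cradle_b: Fixed plywood cradle under rotor b; origin on the table below the rotor's middle, own y along the rotor. Its 100 mm board rises 30 degrees to own +x, 16 mm downhill to 90 mm uphill of the rotor, 70 mm up at the origin. From its top end a yellow rod guard, 128 mm wide, 140 mm tall, stands square to the board, leaning out over the rotor: grip the hub square to the board, hand tilted 30 degrees. 10 mm stops, 38 to 50 mm off in y
- knife_edge (a point): Middle of the steel knife edge, 105 mm above the table, 18 mm long along own x. A rotor goes across it, along own y, groove over the edge; the groove centres it if set within 5 mm. Level on the edge, the rotor's centre is 6 mm below this point and it stays within about 5 degrees when let go; a heavy-ended one tips about 12 degrees within half a second and stays on the edge
- stand: The fixed balancing stand: dark base 70 x 190 x 14 mm, origin at the centre of its underside below the edge. The blade is slippery polished steel; red pillar and blade are 18 mm long (own x) and at most 14 mm thick (y). Two rubber-topped posts, 16 mm across, tops 64 mm above the table, 75 mm to either side along y, catch a tipping rotor
- pass_tray_floor (a point): Centre of the inner floor of the fixed green tray for good rotors: floor 4 mm above the table, inside 90 mm (own x) by 240 mm (own y), walls 4 mm thick, 22 mm high above the table. A rotor lies in it along own y; lying level, its centre is 20 mm above the floor
- reject_tray_floor (a point): Centre of the inner floor of the fixed red tray for rejected rotors: floor 4 mm above the table, inside 90 mm (own x) by 240 mm (own y), walls 4 mm thick, 22 mm high above the table. A rotor lies in it along own y; lying level, its centre is 20 mm above the floor
- sanding_block: loose cork sanding block 50 x 90 x 32 mm, not to be disturbed; origin at the centre of its underside
- chuck_ring: loose steel ring 60 mm across, 18 mm high, lying flat behind the stand, not to be disturbed; origin at the centre of its underside
- gouge: loose wood-handled turning tool 220 mm long lying at the far side, not to be disturbed
- mug: loose blue mug, 80 mm across, 90 mm high, at the far side, not to be disturbed; origin at the centre of its underside
- turned_bowl: loose dark wooden bowl, 140 mm across, 60 mm high, at the left, not to be disturbed; origin at the centre of its underside
- finish_bottle: loose amber bottle, 60 mm across, 150 mm high, at the right, not to be disturbed; origin at the centre of its underside
- rotor_a: Rotor a, loose, 0.2 to 0.3 kg, 200 mm long (y), 24 mm wide (x): blue hub 68 mm long with its top 40 mm above the arms' underside, pale wood arms 22 mm high, brass ends. The hub is an arch, open below for y within 27 mm; across its underside runs a V groove along x, 8 mm deep, mouth 28 mm. Origin at the middle of the arms' underside
- rotor_b: Rotor b, loose, 0.2 to 0.3 kg, 200 mm long (y), 24 mm wide (x): blue hub 68 mm long with its top 40 mm above the arms' underside, pale wood arms 22 mm high, brass ends. The hub is an arch, open below for y within 27 mm; across its underside runs a V groove along x, 8 mm deep, mouth 28 mm. Origin at the middle of the arms' underside
There are look-alikes about, which are no part of the job. What is shaped like the rotor_a but pink is not meant.

How it is judged (in metres and radians):
On the way, in this order (a step that is already met when the one before it is completed fails the run):
1. one rotor sits on the knife edge, let go (the good one level, the bad one tipped) (((distance between rotor_a_mid and knife_edge below 0.012 m and contact force between rotor_a and the fingers below 0.01 N and contact force between rotor_a and the arm below 0.01 N and contact force between rotor_a and stand above 0.5 N and angular speed of rotor_a below 0.5 rad/s and angle between rotor_a_mid's own z axis and vertical below 0.12 rad) or (distance between rotor_b_mid and knife_edge below 0.012 m and contact force between rotor_b and the fingers below 0.01 N and contact force between rotor_b and the arm below 0.01 N and contact force between rotor_b and stand above 0.5 N and angular speed of rotor_b below 0.5 rad/s and angle between rotor_b_mid's own z axis and vertical above 0.12 rad))), for 0.3 s.
2. that rotor lies in its tray and the other one sits on the knife edge, let go ((((x of rotor_a_mid in the frame of pass_tray_floor between -0.04 and 0.04 m and y of rotor_a_mid in the frame of pass_tray_floor between -0.03 and 0.03 m and z of rotor_a_mid in the frame of pass_tray_floor between 0.005 and 0.026 m) and (distance between rotor_b_mid and knife_edge below 0.012 m and contact force between rotor_b and the fingers below 0.01 N and contact force between rotor_b and the arm below 0.01 N and contact force between rotor_b and stand above 0.5 N and angular speed of rotor_b below 0.5 rad/s and angle between rotor_b_mid's own z axis and vertical above 0.12 rad)) or ((x of rotor_b_mid in the frame of reject_tray_floor between -0.04 and 0.04 m and y of rotor_b_mid in the frame of reject_tray_floor between -0.03 and 0.03 m and z of rotor_b_mid in the frame of reject_tray_floor between 0.005 and 0.026 m) and (distance between rotor_a_mid and knife_edge below 0.012 m and contact force between rotor_a and the fingers below 0.01 N and contact force between rotor_a and the arm below 0.01 N and contact force between rotor_a and stand above 0.5 N and angular speed of rotor_a below 0.5 rad/s and angle between rotor_a_mid's own z axis and vertical below 0.12 rad)))), for 0.3 s.
At the end, for the whole second after the job is handed in: The balanced rotor lies in the green tray and the heavy-ended one in the red tray, each on the tray's floor (centre within 40 mm of the tray's middle across and 30 mm along, and less than 26 mm above its floor), at rest and released; each was first let go on the knife edge (x of rotor_a_mid in the frame of pass_tray_floor between -0.04 and 0.04 m and y of rotor_a_mid in the frame of pass_tray_floor between -0.03 and 0.03 m and z of rotor_a_mid in the frame of pass_tray_floor between 0.005 and 0.026 m and x of rotor_b_mid in the frame of reject_tray_floor between -0.04 and 0.04 m and y of rotor_b_mid in the frame of reject_tray_floor between -0.03 and 0.03 m and z of rotor_b_mid in the frame of reject_tray_floor between 0.005 and 0.026 m and linear speed of each of rotor_a, rotor_b below 0.03 m/s); the robot touches nothing.
It fails at once if a bystander (sanding block, ring, gouge, mug, bowl or bottle) moved more than 30 mm (distance of any of sanding_block, chuck_ring, gouge, mug, turned_bowl, finish_bottle from where it was at the start of the episode above 0.03 m).
It fails at once if rotor a dropped (moving faster than 0.8 m/s out of the hand) (linear speed of rotor_a above 0.8 m/s and contact force between rotor_a and the fingers below 0.01 N).
It fails at once if rotor b dropped (moving faster than 0.8 m/s out of the hand) (linear speed of rotor_b above 0.8 m/s and contact force between rotor_b and the fingers below 0.01 N).
It also fails if it takes over 72 s, if anything falls off the work surface, if the arm or the gripper's body presses on something with over 40 N, if the wrist force passes 120 N, or if a joint passes its speed limit or range.

## Working session

There is one attempt and no reset: what is moved stays moved. The work goes in short steps, Python scripts to look and compute and a shell command to move; the robot and the scene stay as the last step left them, time stands still between calls to the robot, and variables do not carry over. Pictures are saved under pics/ and viewed, and the job is handed in when it is done.

```bash
ls; mkdir -p pics; python3 - <<'E'
from rig import telemetry, imaging, job, manip
import cv2, numpy as np
print(telemetry.observe()); print([a for a in dir(manip) if a[0]!='_'])
for n in ["scene","top"]:
    c=imaging.read_camera(n); cv2.imwrite(f"pics/{n}0.png",c["color"]); print(n,c["intrinsics"],c["view"]); np.savez(f"{n}0.npz",**c)
E
```

```text
pics
{'time': 0.0, 'q': array([ 1.23151254e+00,  3.07583308e-01,  1.50767841e+00,  9.45724701e-06,
        1.32840346e+00, -7.35211117e-02]), 'joint_velocities': array([ 0.00129474, -0.00056007,  0.0017943 ,  0.000278  ,  0.00164765,
        0.00100589]), 'tau': array([-4.27437717e-04, -4.57558107e+01, -2.51915234e+01, -2.56400290e-04,
        1.31672906e-02,  1.17278262e-05]), 'tcp_pos': array([150.81884357, 554.14071534, 230.37324674]), 'orientation': array([-0.41617744, -3.11346521,  0.00318303]), 'force': array([0.34013862, 0.38940437, 0.08923023]), 'ft_torque': array([ 0.03761234, -0.0178625 ,  0.01751686]), 'width': 85.65735694315151}
['MotionError', 'hold_point_z']
scene [[401.21167427   0.         325.29678171]
 [  0.         401.21167427 202.17371878]
 [  0.           0.           1.        ]] [[ 3.11765184e-01  9.49896552e-01  2.23385209e-02 -2.04337119e+02]
 [ 5.43304655e-01 -1.58931632e-01 -8.24354771e-01 -2.21137611e+02]
 [-7.79501457e-01  2.69141739e-01 -5.65632568e-01  1.91124539e+03]
 [ 0.00000000e+00  0.00000000e+00  0.00000000e+00  1.00000000e+00]]
top [[447.75994717   0.         316.11192748]
 [  0.         447.75994717 203.86837447]
 [  0.           0.           1.        ]] [[ 4.27831116e-03 -9.99990783e-01 -3.60780202e-04  3.88967412e+01]
 [-9.85367483e-01 -4.15427268e-03 -1.70392681e-01  5.38063864e+02]
 [ 1.70389612e-01  1.08449399e-03 -9.85376174e-01  1.26731092e+03]
 [ 0.00000000e+00  0.00000000e+00  0.00000000e+00  1.00000000e+00]]
```

View pics/scene0.png

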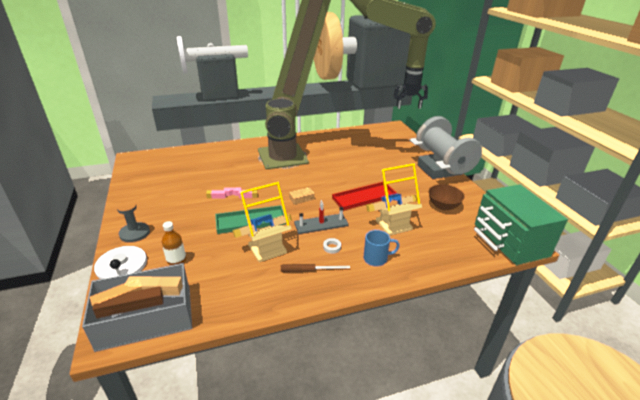

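View pics/top0.png

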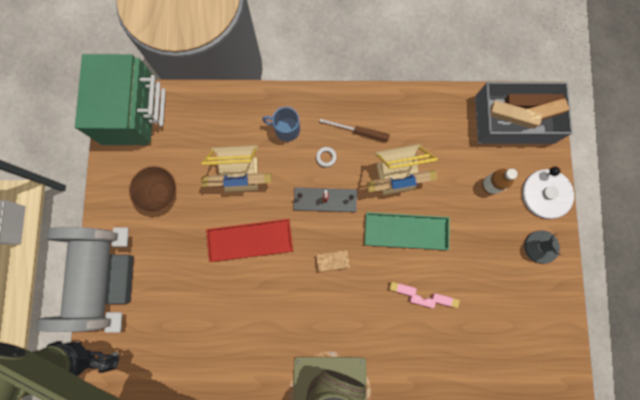

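```bash
cat > h.py <<'E'
import numpy as np, cv2
from scipy.spatial.transform import Rotation as R
def load(f): return dict(np.load(f))
def cloud(c):
    K=c["intrinsics"];d=c["depth"].astype(float);v,u=np.indices(d.shape)
    P=np.stack([(u-K[0,2])/K[0,0]*d,(v-K[1,2])/K[1,1]*d,d],-1)
    V=c["view"]; W=(P-V[:3,3])@V[:3,:3]
    W[d==0]=np.nan; return W
def crop(c,u0,v0,u1,v1,s,f,img=None):
    im=c["color"][v0:v1,u0:u1]; im=cv2.resize(im,None,fx=s,fy=s,interpolation=cv2.INTER_CUBIC)
    for u in range((u0+9)//10*10,u1,10):
        cv2.putText(im,str(u),((u-u0)*s,8),0,.3,(255,255,255),1); cv2.line(im,((u-u0)*s,10),((u-u0)*s,14),(255,255,255))
    for v in range((v0+9)//10*10,v1,10):
        cv2.putText(im,str(v),(0,(v-v0)*s),0,.3,(255,255,255),1)
    cv2.imwrite(f,im)
def proj(c,p):
    V=c["view"];q=V[:3,:3]@np.array(p,float)+V[:3,3];K=c["intrinsics"]
    return K[0,0]*q[0]/q[2]+K[0,2],K[1,1]*q[1]/q[2]+K[1,2]
def atz(c,u,v,z):
    K=c["intrinsics"];V=c["view"];r=V[:3,:3].T@np.array([(u-K[0,2])/K[0,0],(v-K[1,2])/K[1,1],1]);o=-V[:3,:3].T@V[:3,3]
    return o+r*(z-o[2])/r[2]
E
python3 - <<'E'
from h import *
c=load("top0.npz")
crop(c,195,140,280,270,4,"pics/tA.png"); crop(c,285,140,450,270,4,"pics/tB.png")
s=load("scene0.npz");crop(s,205,155,405,275,4,"pics/sA.png")
E
```

```text
(no output)
```

View pics/tA.png

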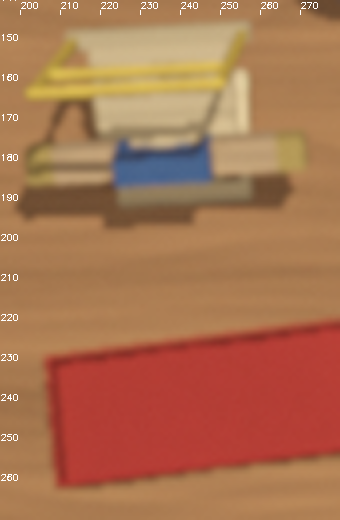

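View pics/tB.png

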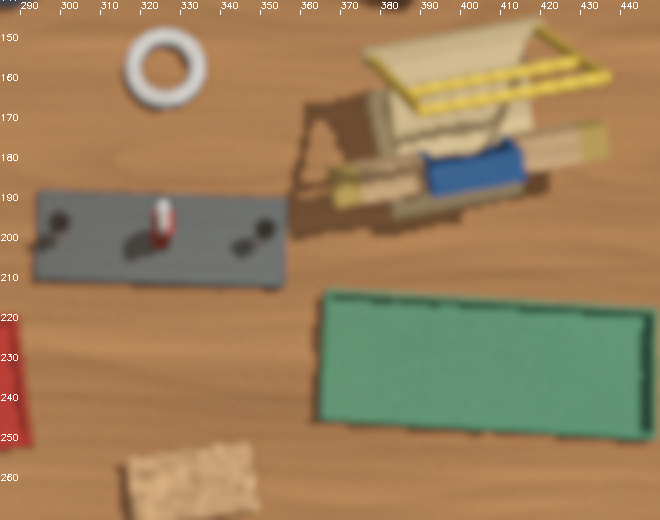

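View pics/sA.png

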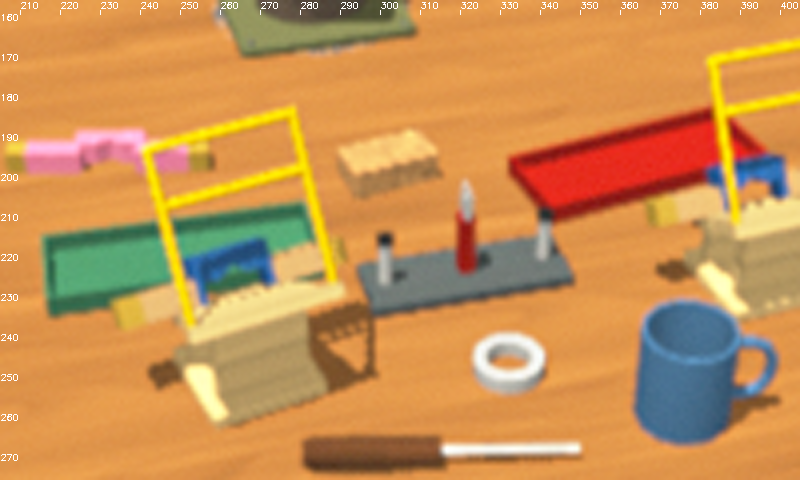

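The two blue-hubbed rotors are at top-view (236,180) on the left and (403,182) on the right. The pink look-alike at (425,297) is ruled out by its colour. Red tray (250,240), green tray (406,231), stand (325,199). Next I'll measure these.

```bash
cat > meas.py <<'E'
from h import *
np.set_printoptions(precision=1,suppress=True)
def hubmask(c):
    hsv=cv2.cvtColor(c["color"],cv2.COLOR_BGR2HSV); return (hsv[...,0]>100)&(hsv[...,0]<125)&(hsv[...,1]>130)&(hsv[...,2]>60)
if __name__=="__main__":
    for n in ["top","scene"]:
        c=load(n+"0.npz"); W=cloud(c); hsv=cv2.cvtColor(c["color"],cv2.COLOR_BGR2HSV);H,S,V=[hsv[...,i].astype(int) for i in range(3)]
        print(n,"table",np.nanmedian(W[250:300,180:300,2] if n=="top" else W[170:190,150:200,2]))
        inb=(W[...,0]>250)&(W[...,0]<900)&(abs(W[...,1])<450)
        for name,m in dict(hub=hubmask(c),red=((H<8)|(H>172))&(S>170)&(V>90),green=(H>65)&(H<90)&(S>80),dark=(S<70)&(V<140)&(V>60)).items():
            m=(m&inb).astype(np.uint8)
            k,l,st,ce=cv2.connectedComponentsWithStats(m)
            for i in range(1,k):
                if st[i,4]<40: continue
                P=W[l==i]; P=P[~np.isnan(P[:,0])]
                r=cv2.minAreaRect(P[:,:2].astype(np.float32))
                print(name,st[i],"px",ce[i],"med",np.median(P,0),"z",np.percentile(P[:,2],[2,50,98]),"rect",np.round(r[0],1),np.round(r[1],1),round(r[2],2))
E
python3 meas.py
```

```text
top table 0.7459443488714346
hub [393 176  22  12 156] px [403.5 182.1] med [ 590.7 -206.4  106.1] z [ 97.2 106.1 112.7] rect [ 590.9 -204.3] [22.9 63. ] 16.42
red [ 207  220   86   41 2645] px [248.9 240.1] med [434.7 241.5   4.7] z [-1.3  4.7 23.7] rect [434.  238.5] [ 95.6 244.3] 7.52
green [ 366  214   82   35 2490] px [406.9 231.1] med [ 463.6 -231.3    4.1] z [-1.6  4.1 22.8] rect [ 463.  -228.8] [245.1  94.6] 86.93
dark [262 107  38  35 540] px [284.9 122.9] med [798.2 133.7  40.7] z [-0.3 40.7 91.1] rect [780.7 148.1] [ 79.1 109.9] 5.0
dark [222 173  27  15 102] px [235.4 181.1] med [598.1 274.1  91.5] z [  9.3  91.5 111.6] rect [600.7 281.6] [40.2 90.4] 1.84
dark [390 178  28  12  64] px [400.9 184.7] med [ 596.5 -205.4   17.1] z [  1.6  17.1 107.5] rect [ 592.3 -218.6] [32.2 99. ] 1.13
dark [ 294  188   63   24 1318] px [324.9 199.5] med [555.5  14.6  14.2] z [ 7.6 14.2 63.9] rect [558.5  15.1] [188.6  68.6] 88.69
dark [366 212  84  24 142] px [412.6 217.1] med [ 509.7 -251.8   19.3] z [ 7.7 19.3 26.6] rect [ 504.5 -235.1] [252.2  52.3] 76.9
scene table -3.0586152338948693

[... 584 characters left out ...]
 21.7] rect [445.  357.6] [29.5 67.3] 68.63
red [319 208   5  15  46] px [321.  216.1] med [569.7  10.8  40.5] z [15.9 40.5 71.5] rect [567.2   9.8] [18.8 14. ] 48.61
green [249 207  34  12 257] px [265.5 212.1] med [ 429.9 -164.7    3.1] z [-2.   3.1 16.8] rect [ 445.5 -167.8] [120.9  52.7] 88.96
green [216 211  31  22 475] px [230.2 221.1] med [ 448.9 -303.6    2.2] z [-2.4  2.2 20.1] rect [ 463.2 -297.9] [104.3 106.4] 87.39
dark [295 215  53  19 556] px [320.6 223.8] med [573.3   5.1  10.9] z [ 4.5 10.9 14.8] rect [565.   12.7] [186.7  74.4] 88.47
dark [  216   305   216    95 13695] px [321.6 360.9] med [ 617.8   21.3 -753.1] z [-761.9 -753.1 -744.2] rect [651.6  -0. ] [496.4 899.9] 0.04
```

```bash
python3 - <<'E'
from h import *
from meas import hubmask
from scipy.optimize import minimize
c=load("top0.npz"); s=load("scene0.npz")
def rotor(x0,y0,psi):
    Rm=R.from_euler("ZY",[psi,-30],degrees=True).as_matrix()
    return Rm, np.array([x0,y0,70.])
def boxpts(Rm,o,lo,hi):
    P=np.array([[x,y,z] for x in(lo[0],hi[0]) for y in(lo[1],hi[1]) for z in(lo[2],hi[2])],float)
    return P@Rm.T+o
import sys
S=4
def mk(c,Rm,o,shape,lo,hi):
    pts=np.array([proj(c,p) for p in boxpts(Rm,o,lo,hi)])
    h=cv2.convexHull(((pts+.5)*S).astype(np.float32))
    m=np.zeros((shape[0]*S,shape[1]*S),np.uint8); cv2.fillPoly(m,[np.round(h*8).astype(int)],1,shift=3); return m
for name,g in dict(left=(600,278,0),right=(600,-206,10)).items():
    hm=hubmask(c).astype(np.uint8)
    u,v=proj(c,(g[0],g[1],95)); box=np.zeros_like(hm); box[int(v)-25:int(v)+25,int(u)-45:int(u)+45]=1
    # soft blueness
    b=c["color"].astype(float); bl=np.clip((b[...,0]-b[...,2])/60,0,1)*box
    # brass/pale arms excluded
    big=cv2.resize(bl,None,fx=S,fy=S,interpolation=cv2.INTER_CUBIC)
    def cost(p):
        Rm,o=rotor(*p); m=mk(c,Rm,o,hm.shape,(-12,-34,26),(12,34,40)); return -((big*m).sum()-0.5*m.sum())/1e3
    best=min((minimize(cost,(g[0]+dx,g[1],g[2]+dp),method="Nelder-Mead",options=dict(initial_simplex=np.array(g)+[[0,0,0],[8,0,0],[0,8,0],[0,0,8]])) for dx in(-5,5) for dp in (-5,5)),key=lambda r:r.fun)
    print(name,best.x,best.fun)
    p=best.x;Rm,o=rotor(*p)
    im=cv2.resize(c["color"],None,fx=8,fy=8,interpolation=cv2.INTER_CUBIC)
    for lo,hi,col in [((-12,-34,26),(12,34,40),(255,255,255)),((-12,-100,0),(12,100,22),(0,255,0))]:
        pts=np.array([proj(c,q) for q in boxpts(Rm,o,lo,hi)]);hl=cv2.convexHull(((pts+.5)*8).astype(np.int32)); cv2.polylines(im,[hl],True,col,1)
    for q in [(90,-64,0),(90,64,0),(90,64,140),(90,-64,140),(-16,-64,0),(-16,64,0)]:
        uu=proj(c,Rm@np.array(q,float)+o); cv2.circle(im,(int((uu[0]+.5)*8),int((uu[1]+.5)*8)),4,(0,0,255),-1)
    U,V=int(u)*8,int(v)*8; cv2.imwrite(f"pics/fit_{name}.png",im[V-320:V+160,U-360:U+380])
E
```

```text
left [611.  272.1   1.2] -0.822482754655679
right [ 608.3 -202.6   12.1] -1.2781064990599953
```

```bash
ls pics
```

```text
fit_left.png
fit_right.png
sA.png
scene0.png
tA.png
tB.png
top0.png
```

View pics/fit_left.png

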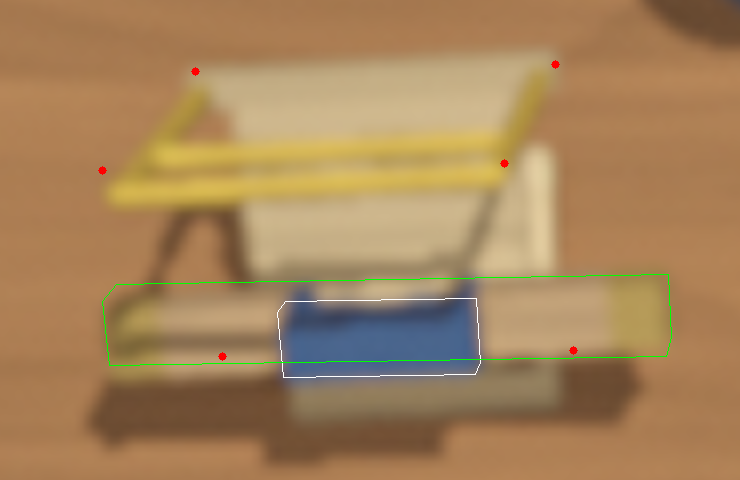

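View pics/fit_right.png

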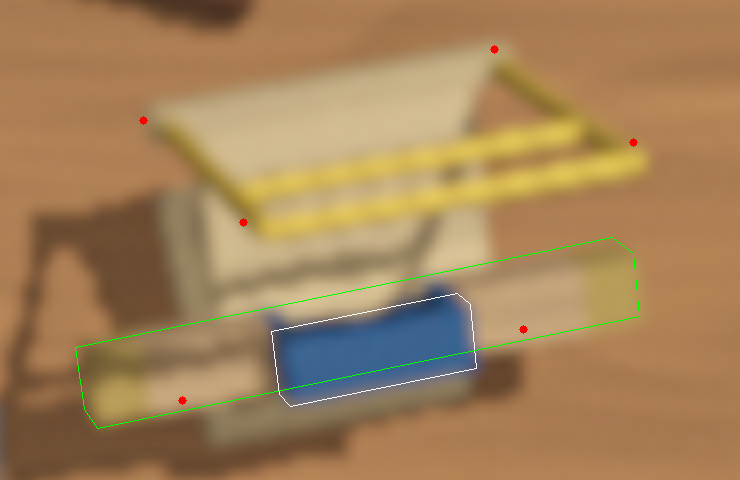

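```bash
python3 - <<'E'
from h import *
from scipy.optimize import least_squares
np.set_printoptions(precision=2,suppress=True)
c=load("top0.npz")
L={"left":[((-12,34,40),(285,379)),((-12,-34,40),(475,376)),((-12,100,22),(110,381)),((-12,-100,22),(664,356)),((12,-100,11),(664,276)),((90,64,0),(193,70)),((90,-64,0),(555,55)),((90,64,137),(112,194)),((90,-64,137),(500,178))],
"right":[((-12,34,40),(281,403)),((-12,-34,40),(473,369)),((-12,100,22),(97,426)),((-12,-100,22),(638,312)),((12,-100,11),(632,245)),((90,64,0),(147,112)),((90,-64,0),(500,42)),((90,64,137),(264,230)),((90,-64,137),(645,158))]}
for n,g in dict(left=(600,278),right=(600,-206)).items():
    u,v=proj(c,(g[0],g[1],95)); off=np.array([int(u)*8-360,int(v)*8-320])
    def f(p,sel=None):
        Rm=R.from_euler("ZY",[p[2],-30],degrees=True).as_matrix()
        return np.array([np.array(proj(c,Rm@np.array(q,float)+[p[0],p[1],70]))*8+4-off-np.array(w) for q,w in L[n]])
    r=least_squares(lambda p:f(p).ravel(),(g[0],g[1],0),loss="soft_l1",f_scale=5)
    print(n,r.x); print(f(r.x).T)
    r=least_squares(lambda p:f(p)[:5].ravel(),(g[0],g[1],0)); print("rotor only",r.x)
    p=r.x;Rm=R.from_euler("ZY",[p[2],-30],degrees=True).as_matrix(); print("mid",Rm@[0,0,20]+[p[0],p[1],70])
# stand: red pillar / blade in top
crop(c,285,180,370,220,9,"pics/st.png")
W=cloud(c)
for r in [(322,187),(324,190),(325,192),(325,195),(325,198),(325,201),(299,196),(350,198)]: print(r,W[r[1],r[0]],c["color"][r[1],r[0]])
E
```

```text
left [609.7  272.1    2.34]
[[  0.06   2.06  -0.09   3.21   1.11  -2.33  -3.56  -7.96   5.44]
 [  4.22   0.36  -6.65  -1.57   5.57   8.01  10.29 -17.96 -16.18]]
rotor only [609.62 272.75   2.94]
mid [599.64 272.24  87.32]
right [ 608.93 -203.46   11.54]
[[ 10.69   5.73   1.91   3.89  -5.86   1.2   -0.07 -20.73 -10.89]
 [  1.27  -1.55  -1.65   5.55   1.2    5.22   7.03 -14.01 -18.21]]
rotor only [ 609.24 -202.27   11.6 ]
mid [ 599.45 -204.28   87.32]
(322, 187) [598.59  23.43  -1.36] [ 82 114 153]
(324, 190) [585.86  17.58  15.16] [139 142 143]
(325, 192) [563.05  16.13  98.34] [177 182 190]
(325, 195) [554.39  16.13  98.4 ] [155 161 173]
(325, 198) [550.73  15.61  71.81] [ 77  83 116]
(325, 201) [550.39  14.71  24.84] [41 48 91]
(299, 196) [557.54  90.87  65.23] [45 52 63]
(350, 198) [552.69 -57.1   62.97] [51 56 63]
```

View pics/st.png

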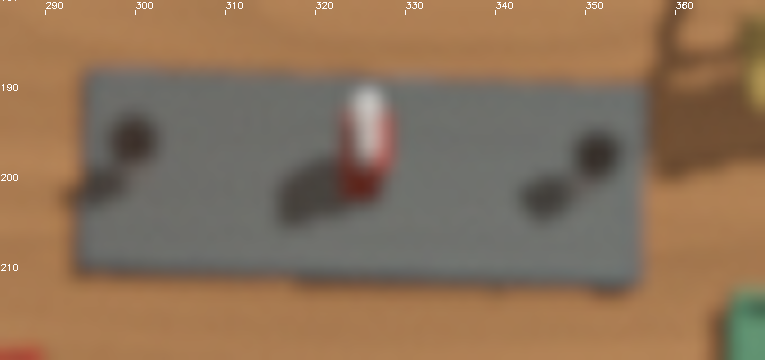

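```bash
python3 - <<'E'
from h import *
np.set_printoptions(precision=2,suppress=True)
c=load("top0.npz")
a=atz(c,299.3,195.1,64);b=atz(c,350.9,196.8,64);print("posts",a,b,(a+b)/2,np.linalg.norm(a-b),np.degrees(np.arctan2(*(b-a)[:2])))
for v in(189.6,194,198.2): print("blade",atz(c,325.3,v,105))
# base corners
for uv in [(85,68),(648,86),(78,268),(640,284)]: print("base",atz(c,(uv[0]+.5)/9-.5+285,(uv[1]+.5)/9-.5+180,14))
s=load("scene0.npz"); crop(s,290,180,355,240,9,"pics/st2.png")
for p in [(558,15,105),(567,15,105),(549,15,105)]: print(proj(s,p))
E
```

```text
posts [560.44  90.08  64.  ] [556.05 -59.67  64.  ] [558.24  15.21  64.  ] 149.80750251075935 -178.32012596117673
blade [568.6   15.42 105.  ]
blade [555.98  15.41 105.  ]
blade [543.98  15.4  105.  ]
base [594.64 108.35  14.  ]
base [589.26 -80.87  14.  ]
base [526.53 109.82  14.  ]
base [521.92 -77.46  14.  ]
(np.float64(321.40640098618616), np.float64(200.2212542633368))
(np.float64(322.1832952287325), np.float64(201.59907802737402))
(np.float64(320.6371405285952), np.float64(198.8569690348494))
```

View pics/st2.png

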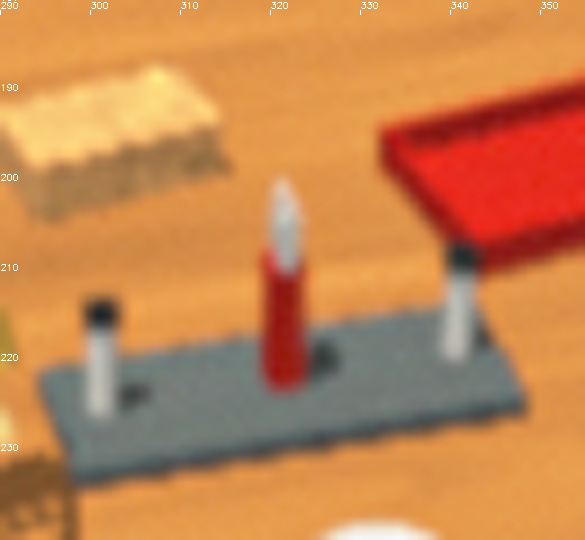

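```bash
cat > go.py <<'E'
from h import *
from rig import telemetry
np.set_printoptions(precision=2,suppress=True)
def ori(psi,tilt):  # jaws (tool y) along own +x (yaw psi); tilt deg: fingers lean to own +x
    t=np.radians(tilt)
    z=np.array([np.sin(t),0,-np.cos(t)]);y=np.array([np.cos(t),0,np.sin(t)]);x=np.cross(y,z)
    return R.from_euler("z",psi,degrees=True)*R.from_matrix(np.stack([x,y,z],1))
def rows(p,Rt,q=None):
    s=telemetry.observe(); R0=R.from_rotvec(s["orientation"])
    d=R0.inv().apply(np.array(p,float)-s["tcp_pos"])/10; t=(R0.inv()*Rt).as_rotvec()
    print("t",round(s["time"],2),"tcp",s["tcp_pos"],"w",round(s["width"],1),"F",s["force"],"target",np.array(p)); print("ROW",np.round(d,2),np.round(t,3), "dist",np.linalg.norm(d),"deg",np.degrees(np.linalg.norm(t)))
E
python3 - <<'E'
from go import *
c=load("top0.npz");W=cloud(c)
Z=np.full((12,14),np.nan)
for i in range(12):
  for j in range(14):
    m=(W[...,0]//75==i)&(W[...,1]//75==j-4)
    if m.any(): Z[i,j]=np.nanmax(W[m][:,2])
print("cols y from",[ (j-4)*75 for j in range(14)]); 
for i in range(12): print(i*75,np.round(Z[i]))
Rt=ori(2.6,30); n=R.from_euler("z",2.6,degrees=True).apply([-.5,0,.866])
mid=np.array([599.5,272.4,87.3])
rows(mid-10*n+160*n,Rt); print(mid-10*n)
E
```

```text
cols y from [-300, -225, -150, -75, 0, 75, 150, 225, 300, 375, 450, 525, 600, 675]
0 [  8.  10. 222. 269. 268.  20.  11.   8.   8.  11.   9.  10.  10.   7.]
75 [  8.   9.  18. 253. 250.  20.   9.  10. 667. 676. 624. 566.   8.   6.]
150 [  7.  10.   9.  10.   8.   8.  10.  11.   9. 684. 670. 623. 350. 213.]
225 [ 32.  32.   9.   8.  11.   8.   8.   9.   9.   9.   8. 110. 178. 174.]
300 [ 26.  32.   8.  38.  38.   9.   8.   8.  26.  10.   9.  57. 178. 173.]
375 [ 27.  26.  27.  39.  41.  27.  29.  29.  27.   8.   8. 164. 214. 212.]
450 [ 28.  28.  28.  17.  16.  27.  28.  28.  31.  10.  68. 109. 187.   8.]
525 [111. 235. 238.  69. 107.  69.  92. 114. 112.  62.  67.  64.   9.  13.]
600 [241. 241. 238.  20.  23.   8. 241. 243. 244.   8.  67.  65.   9.   9.]
675 [145. 119. 118.  24.  24.  95. 142. 118. 125.  10.  11. 165. 166. 165.]
750 [ 10.  30.  31.  23.  22.  94.  96.  10.  11.   8. 140. 167. 168. 168.]
825 [  8.  10.   8.  10.   9.   7.   8.   9.  12.  11. 140. 166. 167. 168.]
t 0.1 tcp [150.87 554.22 230.46] w 85.4 F [ 0.63 -1.46  0.11] target [524.58 269.   217.2 ]
ROW [-43.55 -17.7    1.35] [-0.45 -0.33  1.23] dist 47.030220157275096 deg 77.40356980113802
[604.49 272.63  78.64]
```

```bash
python3 -m crank '[[-43.5,-17.7,1.35,-0.45,-0.33,1.23,1],[-43.5,-17.7,1.35,-0.45,-0.33,1.23,1],[-43.5,-17.7,1.35,-0.45,-0.33,1.23,1],[-43.5,-17.7,1.35,-0.45,-0.33,1.23,1],[-43.5,-17.7,1.35,-0.45,-0.33,1.23,1],[-43.5,-17.7,1.35,-0.45,-0.33,1.23,1],[-43.5,-17.7,1.35,-0.45,-0.33,1.23,1],[-43.5,-17.7,1.35,-0.45,-0.33,1.23,1],[-43.5,-17.7,1.35,-0.45,-0.33,1.23,1],[-43.5,-17.7,1.35,-0.45,-0.33,1.23,1]]'
cat > left.py <<'E'
from go import *
import sys
h=float(sys.argv[1])
Rt=ori(2.6,30); n=R.from_euler("z",2.6,degrees=True).apply([-.5,0,.866])
mid=np.array([599.5,272.4,87.3]); rows(mid+(h-20)*n,Rt)
E
python3 left.py 100
python3 - <<'E'
from go import *
from rig import imaging
c=imaging.read_camera("top"); crop(c,190,130,290,250,5,"pics/t1.png"); c=imaging.read_camera("scene"); crop(c,330,130,430,250,5,"pics/s1.png")
E
```

```text
time: 1.35
tcp_pos: [523.7, 269.7, 217.4]
orientation: [1.889, 1.975, 0.525]
force: [-0.2, -0.4, 0.2]
width: 85.7
t 1.35 tcp [523.7  269.71 217.36] w 85.7 F [-0.16 -0.44  0.23] target [559.54 270.59 156.58]
ROW [-0.06  0.08  7.06] [-0.  0. -0.] dist 7.056803934719402 deg 0.17295770647673123
```

View pics/s1.png

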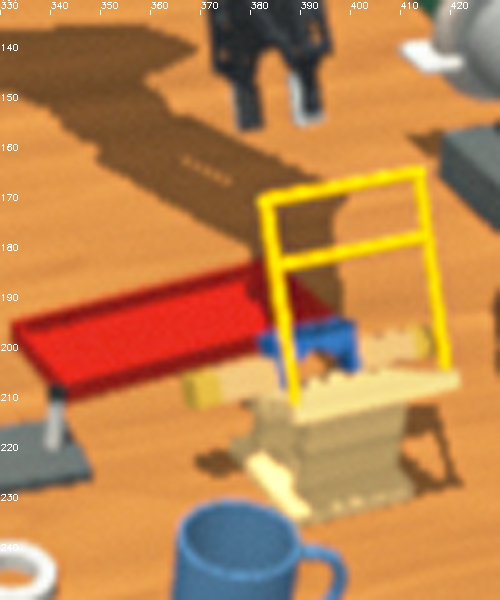

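View pics/t1.png

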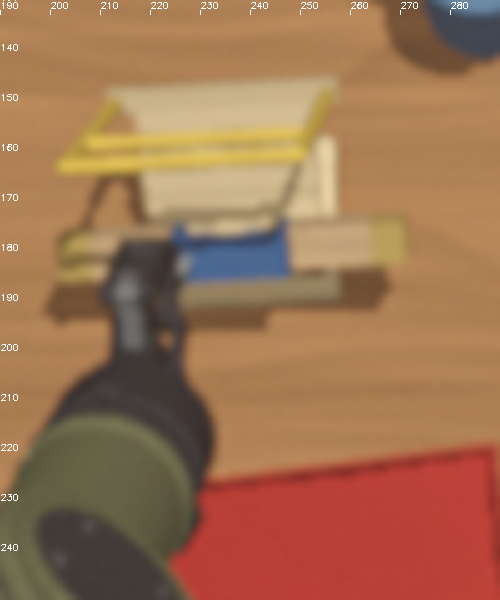

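```bash
python3 -m crank '[[-0.05,0.08,4,0,0,0,1],[-0.05,0.08,8,0,0,0,1],[-0.05,0.08,11,0,0,0,1],[-0.05,0.08,13,0,0,0,1],[-0.05,0.08,13,0,0,0,1]]'
python3 left.py 10
python3 - <<'E'
from go import *
from rig import imaging
c=imaging.read_camera("top"); crop(c,190,130,290,250,5,"pics/t2.png"); c=imaging.read_camera("scene"); crop(c,350,150,430,230,7,"pics/s2.png")
E
```

```text
time: 2.08
tcp_pos: [589.4, 272.2, 104.2]
orientation: [1.888, 1.976, 0.524]
force: [0.6, 0.3, 1.2]
width: 85.2
t 2.08 tcp [589.37 272.24 104.23] w 85.2 F [0.63 0.27 1.22] target [604.49 272.63  78.64]
ROW [-0.02  0.04  2.97] [-0.  0.  0.] dist 2.9727620529735543 deg 0.22822626380979316
```

View pics/s2.png

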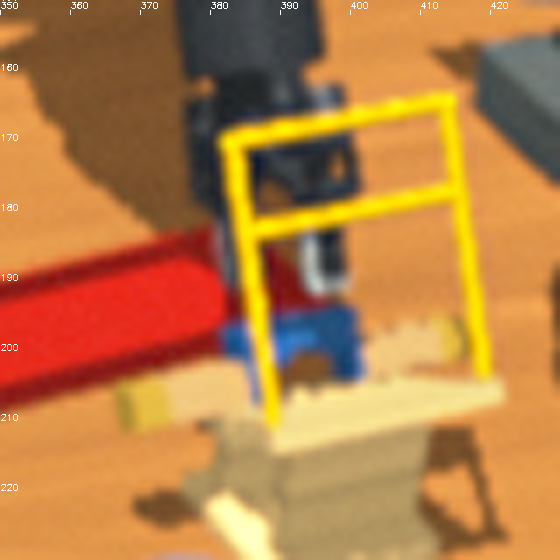

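View pics/t2.png

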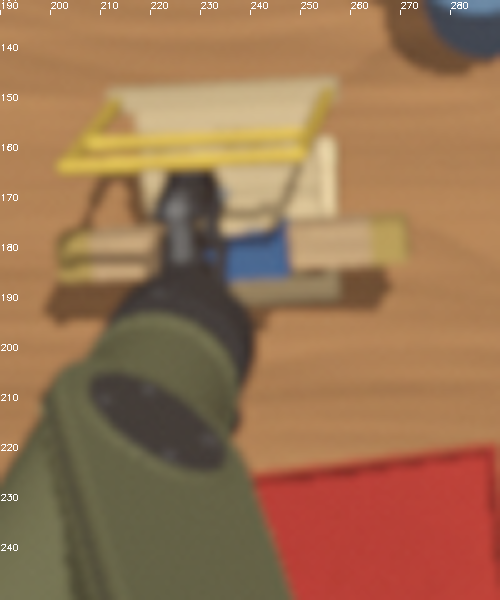

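The open fingers (scene u≈381 and 396, v≈190) straddle the blue hub (u 381–400, v≈197), and the guard is clear. I'll descend and close.

```bash
python3 -m crank '[[0,0,1.5,0,0,0,1],[0,0,2.95,0,0,0,1],[0,0,2.95,0,0,0,1],[0,0,2.95,0,0,0,-1],[0,0,2.95,0,0,0,-1],[0,0,2.95,0,0,0,-1],[0,0,2.95,0,0,0,-1],[0,0,2.95,0,0,0,-1]]'
python3 left.py 10
```

```text
time: 3.18
tcp_pos: [604.7, 272.7, 80.6]
orientation: [1.887, 1.974, 0.527]
force: [-1.7, -0.8, 4.4]
width: 23.0
t 3.17 tcp [604.71 272.73  80.62] w 23.0 F [-1.74 -0.79  4.39] target [604.49 272.63  78.64]
ROW [-0.01 -0.12  0.16] [-0.  0. -0.] dist 0.19927354471480738 deg 0.08021877448877233
```

```bash
python3 -m crank '[[0,0,-1,0,0,0,-1],[0,0,-3,0,0,0,-1],[0,0,-7,0,0,0,-1],[0,0,-12,0,0,0,-1],[0,0,-16,0,0,0,-1],[0,0,-16,0,0,0,-1],[0,0,-16,0,0,0,-1]]'
cat > to.py <<'E'
from go import *
import sys
# x y z(tcp) yaw tilt
a=list(map(float,sys.argv[1:])); rows(a[:3],ori(a[3],a[4]))
E
python3 to.py 480 150 230 -1.6 0
python3 - <<'E'
from go import *
from rig import imaging
c=imaging.read_camera("top"); crop(c,170,100,300,230,5,"pics/t3.png"); c=imaging.read_camera("scene"); crop(c,330,100,440,230,5,"pics/s3.png")
E
```

```text
time: 4.05
tcp_pos: [523.8, 268.8, 217.6]
orientation: [1.889, 1.975, 0.524]
force: [0.3, 0.7, -2.2]
width: 23.2
t 4.05 tcp [523.81 268.83 217.61] w 23.2 F [ 0.32  0.65 -2.15] target [480. 150. 230.]
ROW [-11.68  -3.65  -3.49] [ 0.52 -0.02  0.07] dist 12.725605824710948 deg 30.11302845304748
```

View pics/s3.png

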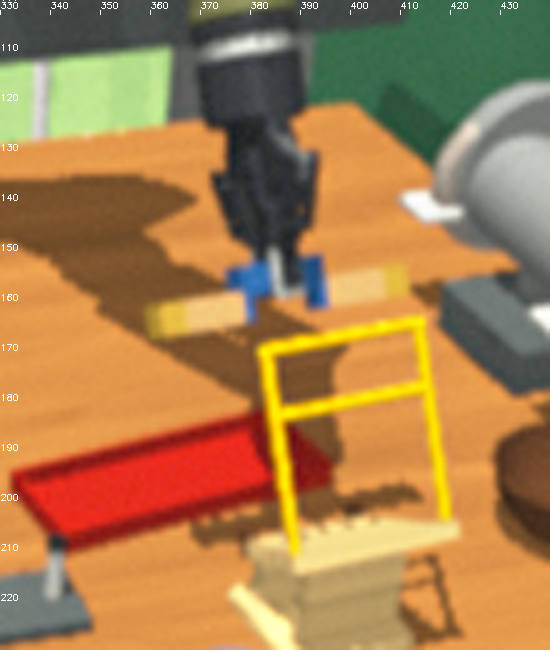

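```bash
python3 to.py 558 15.2 175 -1.6 0
```

```text
t 4.15 tcp [524.04 268.58 216.54] w 22.8 F [ 0.35 -1.14 -3.31] target [558.   15.2 175. ]
ROW [-25.45  -0.12   4.81] [ 0.52 -0.02  0.07] dist 25.89944399742147 deg 30.028587170336642
```

```bash
python3 -m crank '[[-4,-1,-1,0.15,-0.01,0.02,-1],[-9,-1,-1,0.3,-0.02,0.04,-1],[-14,-0.5,1,0.45,-0.02,0.06,-1],[-19,-0.1,3,0.52,-0.02,0.07,-1],[-23,-0.1,4.8,0.52,-0.02,0.07,-1],[-25.45,-0.1,4.8,0.52,-0.02,0.07,-1],[-25.45,-0.1,4.8,0.52,-0.02,0.07,-1],[-25.45,-0.1,4.8,0.52,-0.02,0.07,-1]]'
python3 to.py 558 15.2 90.6 -1.6 0
python3 - <<'E'
from go import *
from rig import imaging
c=imaging.read_camera("top"); np.savez("t4.npz",**c);crop(c,260,130,400,230,5,"pics/t4.png"); c=imaging.read_camera("scene"); np.savez("s4.npz",**c);crop(c,270,130,370,240,6,"pics/s4.png")
E
```

```text
time: 5.15
tcp_pos: [559.0, 16.2, 175.7]
orientation: [2.252, 2.188, -0.001]
force: [-0.6, 0.9, -2.3]
width: 23.4
t 5.15 tcp [558.98  16.18 175.72] w 23.4 F [-0.64  0.89 -2.29] target [558.   15.2  90.6]
ROW [-0.08 -0.1   8.51] [ 0.  0. -0.] dist 8.512778575708845 deg 0.11953606613130986
```

View pics/s4.png

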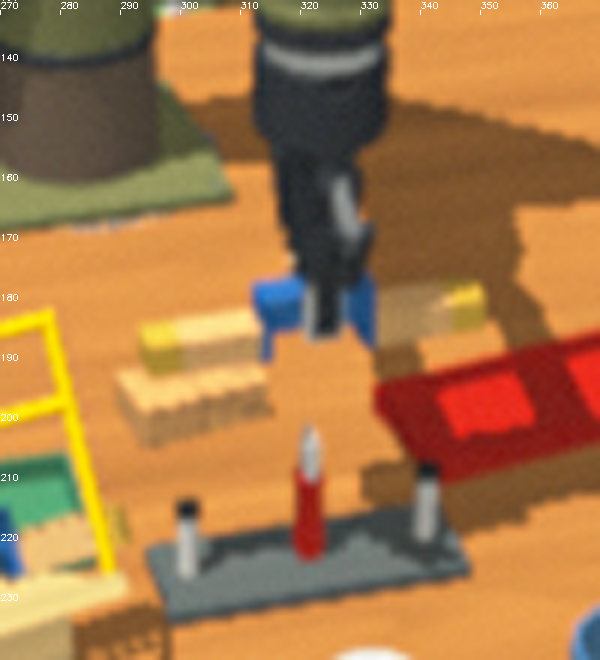

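View pics/t4.png

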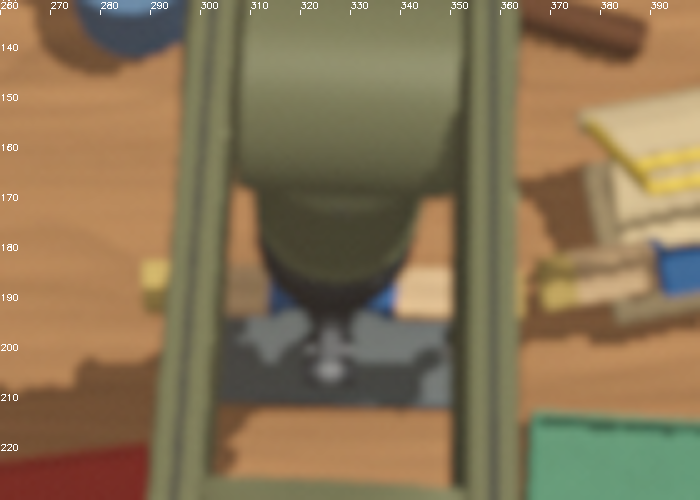

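```bash
python3 - <<'E'
from go import *
from scipy.optimize import least_squares
t=load("t4.npz");s=load("s4.npz")
print("top hub c",atz(t,(270+397)/10+260-.5,190,204),"ends c",atz(t,(140+527)/10+260-.5,190,188))
tcp=np.array([558.98,16.18,175.72])
def im(c,u,v,dz=0): return proj(c,(u,v,dz))
def draw(c,u0,v0,u1,v1,S,f,mid,psi,extra=[]):
    big=cv2.resize(c["color"],None,fx=S,fy=S,interpolation=cv2.INTER_CUBIC)
    Rm=R.from_euler("z",psi,degrees=True)
    for lo,hi,col in [((-12,-34,-20),(12,34,20),(255,255,255)),((-12,-100,-20),(12,100,2),(0,255,0))]:
        for x in(lo[0],hi[0]):
            pts=np.array([proj(c,Rm.apply(q)+mid) for q in [(x,lo[1],lo[2]),(x,hi[1],lo[2]),(x,hi[1],hi[2]),(x,lo[1],hi[2])]])
            cv2.polylines(big,[((pts+.5)*S).astype(np.int32)],True,col,1)
    cv2.imwrite(f,big[v0*S:v1*S,u0*S:u1*S])
mid=tcp+[0,0,8.4]
draw(s,280,165,360,230,9,"pics/d4.png",mid,-1.6)
E
```

```text
top hub c [547.16  15.04 204.  ] ends c [550.44  14.69 188.  ]
```

View pics/d4.png

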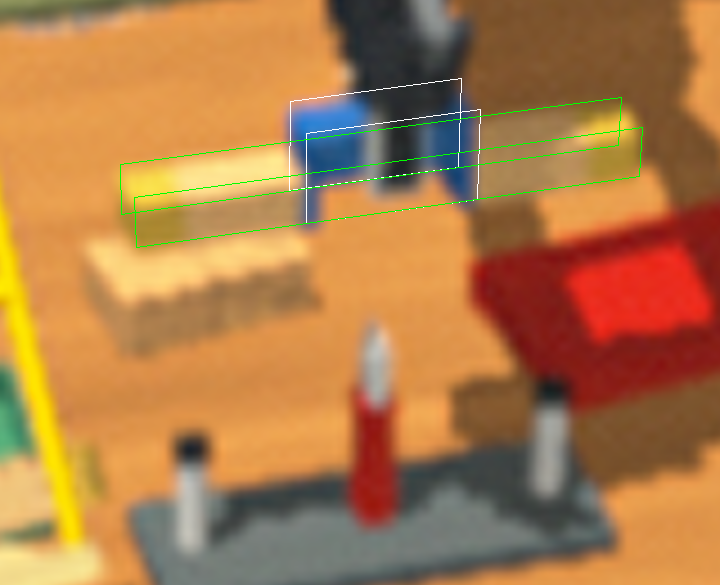

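```bash
python3 to.py 558 16.5 97 -1.6 0; python3 -m crank '[[0.03,-0.1,3,0,0,0,-1],[0.03,-0.1,6,0,0,0,-1],[0.03,-0.1,7.8,0,0,0,-1],[0.03,-0.1,7.8,0,0,0,-1],[0.03,-0.1,7.8,0,0,0,-1]]'
python3 to.py 558 16.5 90.6 -1.6 0
python3 - <<'E'
from go import *
from rig import imaging
c=imaging.read_camera("scene"); np.savez("s5.npz",**c);crop(c,270,160,370,240,7,"pics/s5.png")
E
```

```text
t 5.25 tcp [558.98  16.86 176.47] w 23.3 F [ 0.39  0.82 -2.79] target [558.   16.5  97. ]
ROW [-0.02 -0.11  7.95] [0. 0. 0.] dist 7.948160978965939 deg 0.1694845165576114
time: 5.88
tcp_pos: [558.9, 16.8, 99.7]
orientation: [2.248, 2.189, 0.001]
force: [1.0, 0.3, -1.7]
width: 23.1
t 5.88 tcp [558.87  16.78  99.71] w 23.1 F [ 0.98  0.34 -1.66] target [558.   16.5  90.6]
ROW [-0.03 -0.09  0.91] [0. 0. 0.] dist 0.9154342836850625 deg 0.2629697316709211
```

View pics/s5.png

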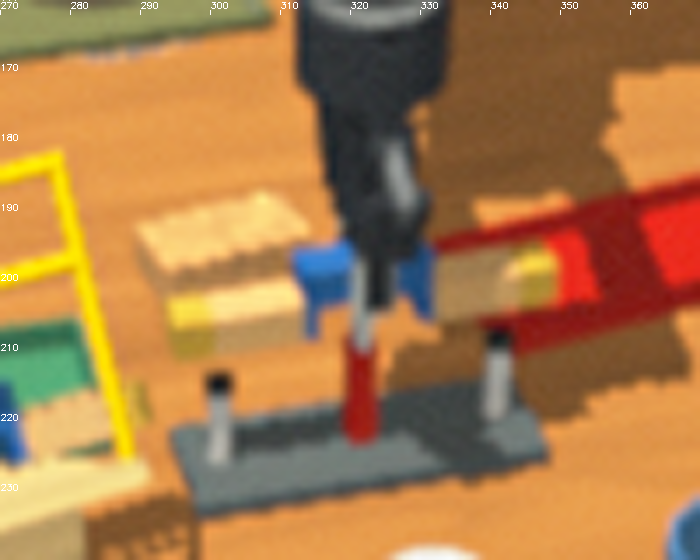

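```bash
python3 - <<'E'
from go import *
s=load("s5.npz")
S=12;big=cv2.resize(s["color"],None,fx=S,fy=S,interpolation=cv2.INTER_CUBIC)
mid=np.array([558.9,15.4,108.1]);Rm=R.from_euler("z",-1.6,degrees=True)
def pl(P,o,col):
    pts=np.array([proj(s,Rm.apply(q)+o) for q in P]); cv2.polylines(big,[((pts+.5)*S).astype(np.int32)],False,col,1)
prof=[(12,-34,-20),(12,-34,20),(12,34,20),(12,34,-20),(12,27,-20),(12,27,-2),(12,14,-2),(12,0,6),(12,-14,-2),(12,-27,-2),(12,-27,-20),(12,-34,-20)]
pl(prof,mid,(255,255,255)); pl([(12,-100,-20),(12,-100,2),(12,100,2),(12,100,-20),(12,-100,-20)],mid,(0,255,0))
k=np.array([558,15.2,105]); pl([(9,0,0),(9,0,-105)],k,(0,255,255)); pl([(-9,0,0),(9,0,0)],k,(0,255,255))
for y in(75,-75): pl([(0,y,-41),(0,y,-91)],k,(0,0,255))
cv2.imwrite("pics/d5.png",big[188*S:235*S,290*S:352*S])
E
```

```text
(no output)
```

View pics/d5.png

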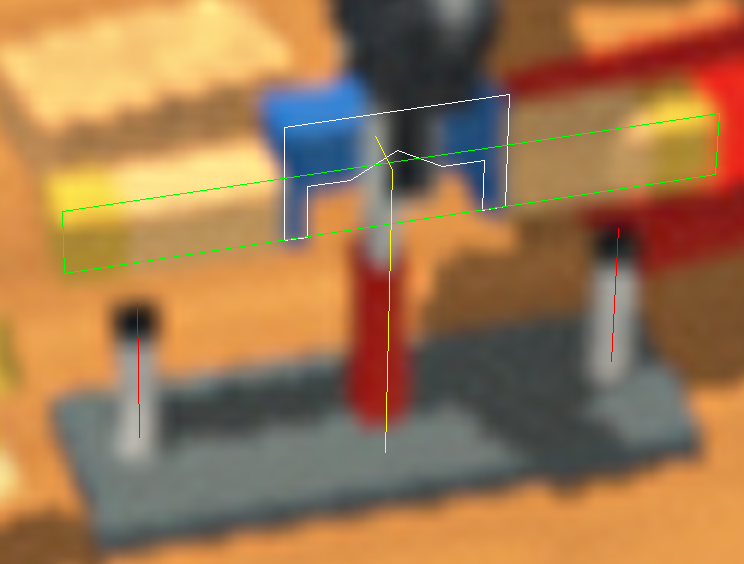

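```bash
python3 -m crank '[[-0.1,-0.08,0.4,0,0,0,-1],[-0.1,-0.08,0.7,0,0,0,-1],[-0.1,-0.08,0.7,0,0,0,-1]]'; python3 -m crank '[[0,0,0.15,0,0,0,-1],[0,0,0.15,0,0,0,-1]]';python3 -m crank '[[0,0,0.1,0,0,0,-1],[0,0,0.1,0,0,0,-1]]'
```

```text
time: 6.3
tcp_pos: [557.5, 15.3, 92.1]
orientation: [2.25, 2.188, 0.001]
force: [-0.5, 1.3, -0.7]
width: 23.1
time: 6.55
tcp_pos: [558.3, 15.8, 91.5]
orientation: [2.25, 2.187, 0.004]
force: [-1.7, 2.9, 5.5]
width: 23.0
time: 6.8
tcp_pos: [558.4, 15.9, 91.3]
orientation: [2.249, 2.187, 0.004]
force: [-1.7, 4.0, 10.6]
width: 23.1
```

```bash
python3 -m crank '[[0.05,0,-0.05,0,0,0,-1],[0.05,0,-0.05,0,0,0,-1]]'; python3 -m crank '[[0,0,0,0,0,0,-0.2],[0,0,0,0,0,0,0],[0,0,0,0,0,0,0.1],[0,0,0,0,0,0,0.1]]'; python3 -m crank '[[0,0,0,0,0,0,0.1],[0,0,0,0,0,0,0.1],[0,0,-1,0,0,0,0.2],[0,0,-3,0,0,0,0.2],[0,0,-5,0,0,0,0.2],[0,0,-7,0,0,0,0.2],[0,0,-8,0,0,0,0.2],[0,0,-8,0,0,0,0.2]]'
python3 - <<'E'
from go import *
from rig import imaging
c=imaging.read_camera("scene"); np.savez("s6.npz",**c);crop(c,270,150,370,240,7,"pics/s6.png")
E
```

```text
time: 7.05
tcp_pos: [558.4, 16.0, 91.4]
orientation: [2.249, 2.187, 0.003]
force: [-1.4, 2.9, 8.1]
width: 23.2
time: 7.55
tcp_pos: [557.4, 15.5, 89.6]
orientation: [2.25, 2.188, -0.001]
force: [-0.6, -0.3, -0.5]
width: 47.2
time: 8.55
tcp_pos: [557.9, 15.8, 170.9]
orientation: [2.248, 2.187, 0.002]
force: [-0.0, 0.2, -1.0]
width: 51.0
```

View pics/s6.png

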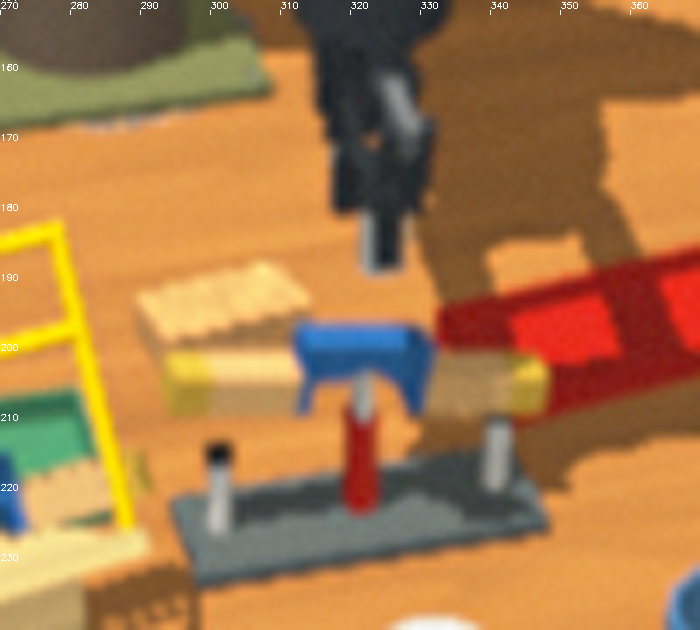

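The released rotor has left the level image slope: its right (+y) end now rests on the far post at (340,210), and both ends sit at v≈208. A level rotor should show about 8 px of difference. I'll check the tilt against the model.

```bash
cat > tip.py <<'E'
from go import *
from rig import imaging
import sys
def ov(npz,out,k=(558,15.2,105),angs=(0,12,-12),psi=-1.6):
    s=load(npz);S=12;big=cv2.resize(s["color"],None,fx=S,fy=S,interpolation=cv2.INTER_CUBIC)
    for a,col in zip(angs,[(0,255,0),(255,255,255),(0,0,255)]):
        Rm=R.from_euler("z",psi,degrees=True)*R.from_euler("x",a,degrees=True)
        for P in ([(12,-100,-26),(12,-100,-4),(12,100,-4),(12,100,-26)],[(12,-34,-26),(12,-34,14),(12,34,14),(12,34,-26)]):
            pts=np.array([proj(s,Rm.apply(q)+np.array(k)) for q in P]); cv2.polylines(big,[((pts+.5)*S).astype(np.int32)],True,col,1)
    cv2.imwrite(out,big[188*S:235*S,290*S:352*S])
if __name__=="__main__": ov(sys.argv[1],sys.argv[2])
E
python3 tip.py s6.npz pics/d6.png
```

```text
(no output)
```

View pics/d6.png

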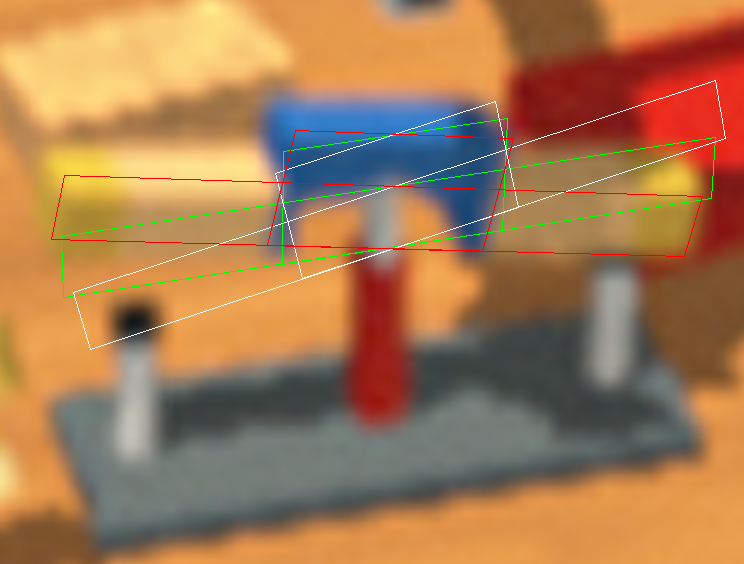

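Tipped by about 12° with the +y end down, matching the red −12° overlay, so this is the heavy one and goes to the red tray. I'll re-grip it.

```bash
python3 to.py 558 15.2 90 -1.6 0; python3 -m crank '[[0,0,3,0,0,0,0.2],[0,0,6,0,0,0,0.2],[0,0,8,0,0,0,0.2],[0,0,8.1,0,0,0,0.2],[0,0,8.1,0,0,0,0],[0,0,8.1,0,0,0,-1],[0,0,8.1,0,0,0,-1],[0,0,8.1,0,0,0,-1],[0,0,8.1,0,0,0,-1]]'
python3 -m crank '[[0,0,-1,0,0,0,-1],[0,0,-3,0,0,0,-1],[0,0,-6,0,0.1,0,-1],[0,0,-9,0,0.2,0,-1],[0,0,-9,0,0.2,0,-1],[0,0,-9,0,0.2,0,-1]]'
python3 - <<'E'
from go import *
from rig import imaging
c=imaging.read_camera("scene"); np.savez("s7.npz",**c);crop(c,270,130,370,240,6,"pics/s7.png")
E
```

```text
t 8.6 tcp [557.26  15.81 170.01] w 51.2 F [-0.38  0.31 -0.4 ] target [558.   15.2  90. ]
ROW [-0.04  0.05  8.  ] [0. 0. 0.] dist 8.00129435916693 deg 0.21349325301272823
time: 9.72
tcp_pos: [558.4, 15.6, 89.8]
orientation: [2.248, 2.187, 0.002]
force: [0.5, -0.1, 6.3]
width: 23.2
time: 10.48
tcp_pos: [556.1, 15.8, 177.7]
orientation: [-2.149, -2.09, -0.211]
force: [-0.6, 0.8, -3.4]
width: 23.1
```

View pics/s7.png

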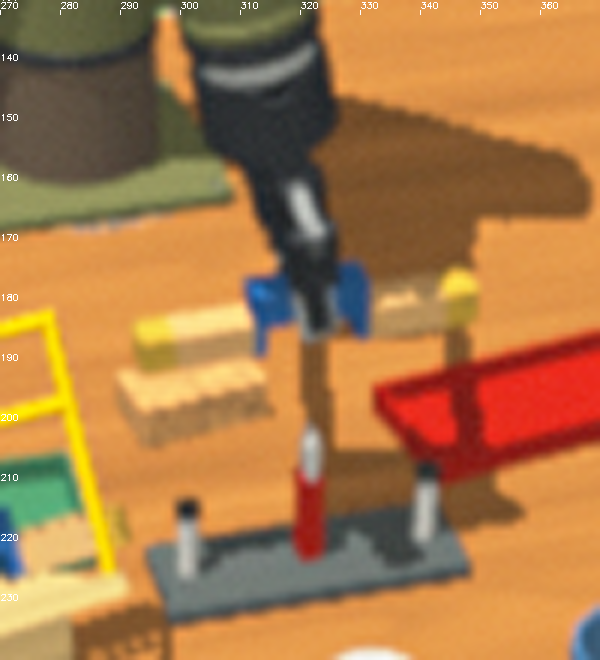

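```bash
cat > tray.py <<'E'
from go import *
import sys
# x y midz yaw rx  offx offz
x,y,z,psi,rx,ox,oz=map(float,sys.argv[1:])
Rt=R.from_euler("z",psi,degrees=True)*R.from_euler("x",rx,degrees=True)*ori(0,0)
rows(np.array([x,y,z])-Rt.apply([ox,0,oz]),Rt)
E
python3 tray.py 434 238.5 110 7.5 11.46 -1.6 -9.3
```

```text
t 10.53 tcp [555.82  16.25 177.37] w 23.2 F [ 0.52 -0.06 -2.38] target [433.55 241.89 101.2 ]
ROW [ 20.3  -12.83  11.82] [ 0.03  0.   -0.15] dist 26.769902829775905 deg 9.067990293076189
```

```bash
python3 -m crank '[[5,-3.2,0,0.01,0,-0.05,-1],[10,-6.4,3,0.02,0,-0.1,-1],[15,-9.5,7,0.03,0,-0.15,-1],[19,-12,10,0.03,0,-0.15,-1],[20.3,-12.83,11.8,0.03,0,-0.15,-1],[20.3,-12.83,11.8,0.03,0,-0.15,-1],[20.3,-12.83,11.8,0.03,0,-0.15,-1]]'
python3 tray.py 434 238.5 28 7.5 11.46 -1.6 -9.3
python3 - <<'E'
from go import *
from rig import imaging
c=imaging.read_camera("scene"); np.savez("s8.npz",**c);crop(c,320,130,420,230,6,"pics/s8.png")
c=imaging.read_camera("top"); np.savez("t8.npz",**c);crop(c,180,180,310,280,6,"pics/t8.png")
E
```

```text
time: 11.4
tcp_pos: [435.2, 241.7, 102.3]
orientation: [-1.975, -2.243, -0.197]
force: [-0.6, 0.1, -3.2]
width: 23.1
t 11.4 tcp [435.24 241.67 102.3 ] w 23.1 F [-0.65  0.07 -3.23] target [433.55 241.89  19.2 ]
ROW [-1.58 -0.18  8.16] [ 0.  0. -0.] dist 8.31104985794861 deg 0.33630148143357486
```

View pics/s8.png

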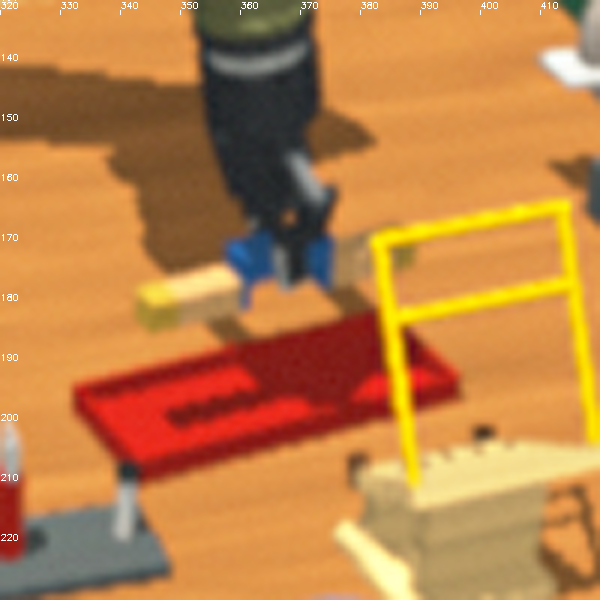

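View pics/t8.png

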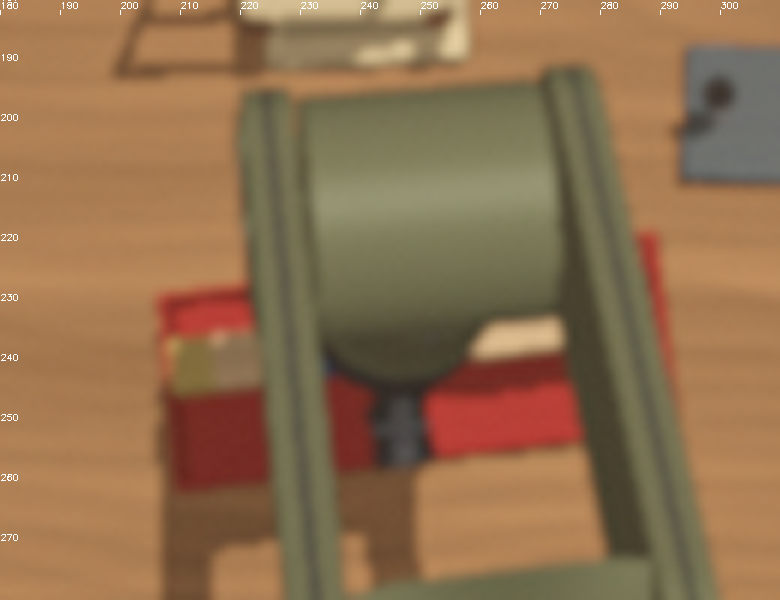

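```bash
python3 -m crank '[[-0.6,-0.1,3,0,0,0,-1],[-1.1,-0.18,5.6,0,0,0,-1],[-1.45,-0.18,7.4,0,0,0,-1],[-1.58,-0.18,8.16,0,0,0,-1],[-1.58,-0.18,8.16,0,0,0,-1]]'
python3 -m crank '[[-0.04,0,0.2,0,0,0,-1],[-0.04,0,0.2,0,0,0,-1]]'; python3 -m crank '[[-0.04,0,0.2,0,0,0,-1],[-0.04,0,0.2,0,0,0,-1]]'
```

```text
time: 12.12
tcp_pos: [434.4, 241.4, 19.7]
orientation: [-1.978, -2.241, -0.199]
force: [-0.1, 0.0, -1.8]
width: 23.1
time: 12.38
tcp_pos: [434.3, 241.9, 18.1]
orientation: [-1.977, -2.242, -0.2]
force: [-0.4, -0.4, -2.3]
width: 23.3
time: 12.62
tcp_pos: [434.3, 242.3, 16.2]
orientation: [-1.977, -2.242, -0.201]
force: [-0.2, 1.7, 4.1]
width: 23.4
```

Contact with the floor. I'll release it in the tray with the fingers kept narrow.

```bash
python3 -m crank '[[0,0,0,0,0,0,-0.4],[0,0,0,0,0,0,-0.2],[0,0,0,0,0,0,-0.1],[0,0,0,0,0,0,-0.1],[0.1,0,-0.5,0,0,0,-0.1],[0.4,0,-2,0,0,0,-0.1],[1.2,0,-6,0,-0.1,0,-0.1],[2.4,0,-12,0,-0.2,0,0],[3,0,-15,0,-0.2,0,0.5],[3,0,-15,0,-0.2,0,1]]'
python3 to.py 430 60 260 11.5 15
python3 - <<'E'
from go import *
from rig import imaging
c=imaging.read_camera("scene"); np.savez("s9.npz",**c);crop(c,320,130,420,230,6,"pics/s9.png")
E
```

```text
time: 13.88
tcp_pos: [435.1, 243.2, 171.7]
orientation: [2.073, 2.352, 0.01]
force: [0.6, -0.8, -0.1]
width: 77.2
t 13.88 tcp [435.14 243.15 171.66] w 77.2 F [ 0.57 -0.78 -0.15] target [430.  60. 260.]
ROW [-18.11  -2.73  -8.85] [-0.25  0.01 -0.07] dist 20.34058504569589 deg 15.087660887841444
```

View pics/s9.png

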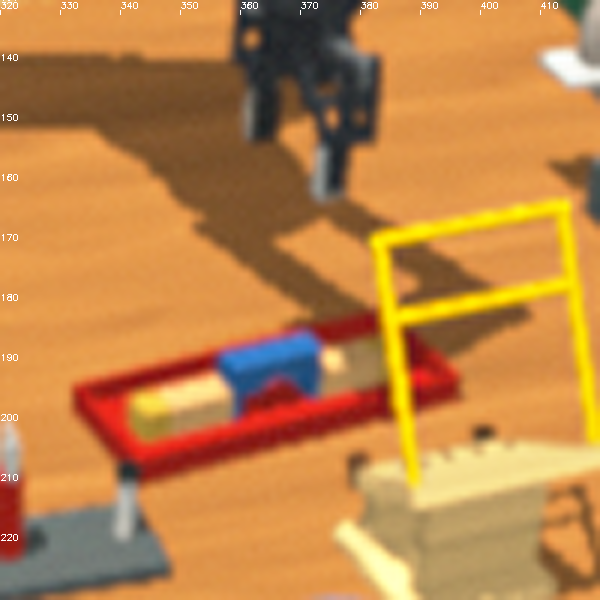

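Rotor 1 lies flat in the red tray, hub at scene (365,194). Now the second rotor, at top view (403,182).

```bash
cat > right.py <<'E'
from go import *
import sys
h=float(sys.argv[1])
Rt=ori(11.5,30); n=R.from_euler("z",11.5,degrees=True).apply([-.5,0,.866])
mid=np.array([599.4,-204.8,87.3]); rows(mid+(h-20)*n,Rt)
E
python3 right.py 170
```

```text
t 13.93 tcp [433.78 242.25 169.75] w 83.3 F [ 0.25 -0.82  0.26] target [ 525.91 -219.75  217.2 ]
ROW [-47.     3.38  -4.64] [-0.52  0.02 -0.07] dist 47.34846548471003 deg 30.003706460638707
```

```bash
python3 -m crank '[[-3,0,-4,-0.05,0,0,1],[-8,0.5,-4.6,-0.15,0,-0.02,1],[-47,3.4,-4.6,-0.52,0.02,-0.07,1],[-47,3.4,-4.6,-0.52,0.02,-0.07,1],[-47,3.4,-4.6,-0.52,0.02,-0.07,1],[-47,3.4,-4.6,-0.52,0.02,-0.07,1],[-47,3.4,-4.6,-0.52,0.02,-0.07,1],[-47,3.4,-4.6,-0.52,0.02,-0.07,1],[-47,3.4,-4.6,-0.52,0.02,-0.07,1],[-47,3.4,-4.6,-0.52,0.02,-0.07,1]]'
python3 right.py 40
```

```text
time: 15.18
tcp_pos: [526.2, -225.8, 214.3]
orientation: [1.753, 2.123, 0.565]
force: [-0.5, 0.4, -0.1]
width: 85.5
t 15.18 tcp [ 526.17 -225.79  214.3 ] w 85.5 F [-0.51  0.44 -0.07] target [ 589.6  -206.79  104.62]
ROW [ 0.69  0.25 12.79] [-0.    0.01 -0.01] dist 12.812129077946802 deg 0.6304135955637439
```

```bash
python3 -m crank '[[0.69,0.25,4,0,0.01,-0.01,1],[0.69,0.25,8,0,0.01,-0.01,1],[0.69,0.25,11,0,0.01,-0.01,1],[0.69,0.25,12.5,0,0.01,-0.01,1],[0.69,0.25,12.5,0,0.01,-0.01,1],[0.69,0.25,12.5,0,0.01,-0.01,1]]'
python3 - <<'E'
from go import *
from rig import imaging
c=imaging.read_camera("scene"); np.savez("s10.npz",**c);crop(c,215,150,315,250,6,"pics/s10.png")
c=imaging.read_camera("top"); np.savez("t10.npz",**c);crop(c,350,130,450,230,6,"pics/t10.png")
E
python3 right.py 10
```

```text
time: 15.92
tcp_pos: [587.5, -200.8, 109.4]
orientation: [1.734, 2.144, 0.575]
force: [0.6, -0.1, 0.3]
width: 85.5
t 16.02 tcp [ 587.73 -201.27  109.97] w 85.2 F [ 0.48 -0.24  0.38] target [ 604.3  -203.8    78.64]
ROW [-0.6  -0.21  3.5 ] [ 0.   -0.01  0.01] dist 3.5533282614648596 deg 0.5664405094659287
```

View pics/s10.png

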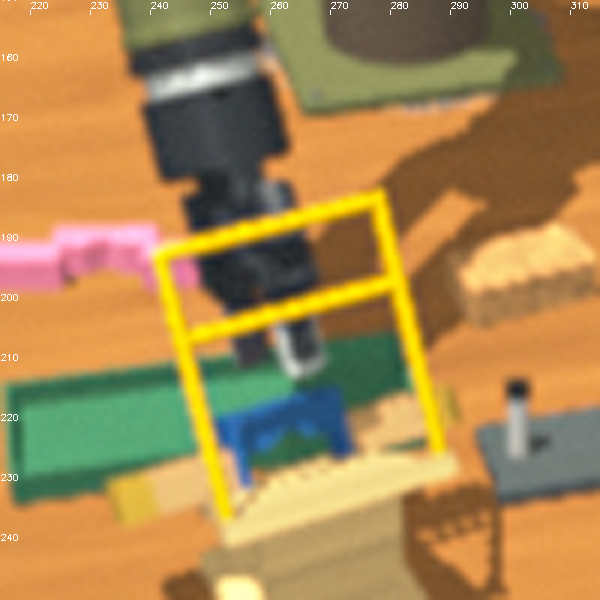

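View pics/t10.png

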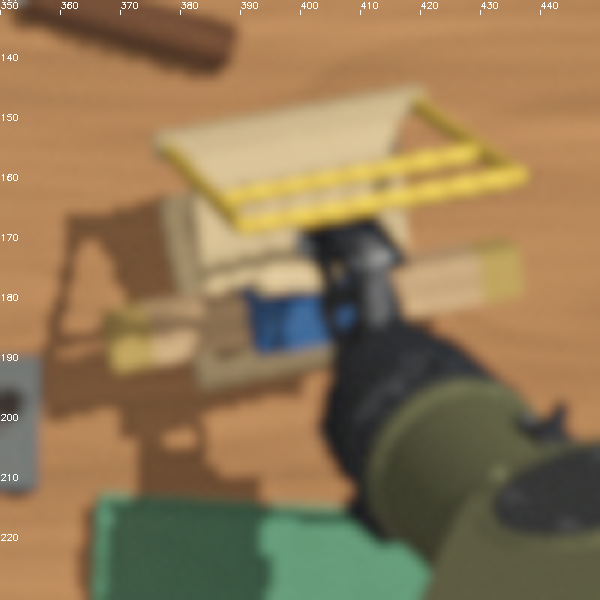

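```bash
python3 -m crank '[[-0.5,-0.2,1,0,-0.01,0.01,1],[-0.55,-0.2,2.4,0,-0.01,0.01,1],[-0.55,-0.2,3.4,0,-0.01,0.01,1],[-0.55,-0.2,3.4,0,-0.01,0.01,1]]'; python3 right.py 10
```

```text
time: 16.52
tcp_pos: [603.5, -202.4, 76.8]
orientation: [1.747, 2.131, 0.568]
force: [-0.6, 0.3, 0.4]
width: 85.6
t 16.52 tcp [ 603.55 -202.42   76.84] w 85.6 F [-0.64  0.29  0.41] target [ 604.3  -203.8    78.64]
ROW [-0.15  0.13 -0.13] [-0.  0. -0.] dist 0.23948692504797223 deg 0.2315447423201888
```

```bash
python3 -m crank '[[-0.15,0.1,-0.1,0,0,0,1],[-0.15,0.1,-0.1,0,0,0,-1],[-0.15,0.1,-0.1,0,0,0,-1],[-0.15,0.1,-0.1,0,0,0,-1],[-0.15,0.1,-0.1,0,0,0,-1],[-0.15,0.1,-0.1,0,0,0,-1]]'; python3 right.py 10; python3 -m crank '[[0,0,-1,0,0,0,-1],[0,0,-3,0,0,0,-1],[0,0,-7,0,0,0,-1],[0,0,-12,0,0,0,-1],[0,0,-16,0,0,0,-1],[0,0,-16,0,0,0,-1],[0,0,-16,0,0,0,-1]]'
python3 to.py 558 15.2 175 -1.6 0
```

```text
time: 17.27
tcp_pos: [604.2, -204.5, 79.9]
orientation: [1.745, 2.129, 0.568]
force: [-2.4, -0.7, 3.7]
width: 23.2
t 17.27 tcp [ 604.23 -204.48   79.94] w 23.2 F [-2.44 -0.73  3.71] target [ 604.3  -203.8    78.64]
ROW [ 0.07 -0.05  0.12] [-0.  0. -0.] dist 0.14656028934071427 deg 0.239187168259001
time: 18.15
tcp_pos: [525.3, -219.4, 217.5]
orientation: [1.746, 2.131, 0.567]
force: [0.2, 0.1, -2.8]
width: 22.6
t 18.15 tcp [ 525.32 -219.42  217.5 ] w 22.6 F [ 0.21  0.07 -2.8 ] target [558.   15.2 175. ]
ROW [22.37  4.66  7.55] [ 0.52 -0.06  0.22] dist 24.066732290054144 deg 32.4825541327051
```

```bash
python3 -m crank '[[4,0,0,0.15,-0.02,0.06,-1],[8,1,1,0.3,-0.03,0.12,-1],[12,2,3,0.45,-0.05,0.19,-1],[16,3.2,5,0.52,-0.06,0.22,-1],[20,4.2,7,0.52,-0.06,0.22,-1],[22.4,4.66,7.5,0.52,-0.06,0.22,-1],[22.4,4.66,7.5,0.52,-0.06,0.22,-1],[22.4,4.66,7.5,0.52,-0.06,0.22,-1]]'
python3 to.py 558 15.8 100 -1.6 0
python3 - <<'E'
from go import *
from rig import imaging
c=imaging.read_camera("scene"); np.savez("s11.npz",**c)
E
```

```text
time: 19.15
tcp_pos: [557.9, 14.9, 174.8]
orientation: [2.251, 2.19, -0.005]
force: [-0.1, -1.0, -2.4]
width: 23.0
t 19.15 tcp [557.91  14.94 174.79] w 23.0 F [-0.08 -1.02 -2.41] target [558.   15.8 100. ]
ROW [0.11 0.02 7.48] [-0.  0.  0.] dist 7.47949397035141 deg 0.20475671239004556
```

```bash
python3 -m crank '[[0.05,0,3,0,0,0,-1],[0.05,0,6,0,0,0,-1],[0.05,0,7.5,0,0,0,-1],[0.05,0,7.5,0,0,0,-1],[0.05,0,7.5,0,0,0,-1]]'
python3 - <<'E'
from go import *
from rig import imaging,telemetry
c=imaging.read_camera("scene"); np.savez("s11.npz",**c); s=c
tcp=telemetry.observe()["tcp_pos"];print(tcp)
S=12
Rm=R.from_euler("z",-1.6,degrees=True)
def render(c,mid):
    big=cv2.resize(c["color"],None,fx=S,fy=S,interpolation=cv2.INTER_CUBIC)
    def pl(P,o,col):
        pts=np.array([proj(s,Rm.apply(q)+o) for q in P]); cv2.polylines(big,[((pts+.5)*S).astype(np.int32)],False,col,1)
    pl([(12,-34,-20),(12,-34,20),(12,34,20),(12,34,-20),(12,-34,-20)],mid,(255,255,255)); pl([(12,-100,-20),(12,-100,2),(12,100,2),(12,100,-20),(12,-100,-20)],mid,(0,255,0))
    return big[188*S:222*S,290*S:352*S]
cv2.imwrite("pics/d11.png",render(c,tcp+[0,0,8.6]))
E
```

```text
time: 19.82
tcp_pos: [559.5, 14.8, 102.2]
orientation: [2.25, 2.187, -0.0]
force: [0.3, -0.2, -1.8]
width: 23.0
[559.61  14.98 102.41]
```

View pics/d11.png

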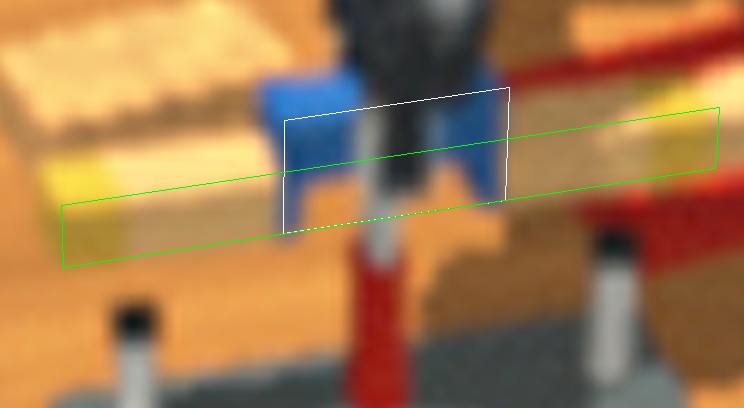

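```bash
python3 -m crank '[[0.2,-0.12,0.4,0,0,0,-1],[0.2,-0.12,0.9,0,0,0,-1],[0.2,-0.12,0.9,0,0,0,-1]]'; python3 -m crank '[[0,0,0.12,0,0,0,-1],[0,0,0.12,0,0,0,-1]]'
```

```text
time: 20.25
tcp_pos: [557.0, 17.4, 91.9]
orientation: [2.251, 2.189, -0.003]
force: [-0.3, 0.0, -2.6]
width: 22.9
time: 20.5
tcp_pos: [557.7, 16.9, 91.4]
orientation: [2.25, 2.188, -0.002]
force: [-0.3, -1.5, 2.1]
width: 22.9
```

```bash
python3 -m crank '[[-0.03,0,0.02,0,0,0,-1],[-0.03,0,0.02,0,0,0,-1]]'; python3 -m crank '[[0,0,0,0,0,0,-0.3],[0,0,0,0,0,0,-0.1],[0,0,0,0,0,0,0.1],[0,0,0,0,0,0,0.1],[0,0,0,0,0,0,0.1],[0,0,0,0,0,0,0.1],[0,0,-1,0,0,0,0.2],[0,0,-3,0,0,0,0.2],[0,0,-6,0,0,0,0.2],[0,0,-8,0,0,0,0.2]]'; python3 -m crank '[[0,0,0,0,0,0,0.2],[0,0,0,0,0,0,0.2],[0,0,0,0,0,0,0.2]]'
python3 - <<'E'
from go import *
from rig import imaging
c=imaging.read_camera("scene"); np.savez("s12.npz",**c);crop(c,270,150,370,240,7,"pics/s12.png")
E
python3 tip.py s12.npz pics/d12.png
```

```text
time: 20.75
tcp_pos: [557.8, 16.8, 91.2]
orientation: [2.25, 2.187, -0.001]
force: [-0.2, -0.5, 2.7]
width: 23.0
time: 22.0
tcp_pos: [558.0, 17.2, 172.9]
orientation: [2.25, 2.187, 0.0]
force: [1.3, 0.5, -0.2]
width: 51.1
time: 22.38
tcp_pos: [556.4, 17.2, 169.7]
orientation: [2.252, 2.189, -0.005]
force: [0.8, -0.2, -0.4]
width: 51.1
```

View pics/d12.png

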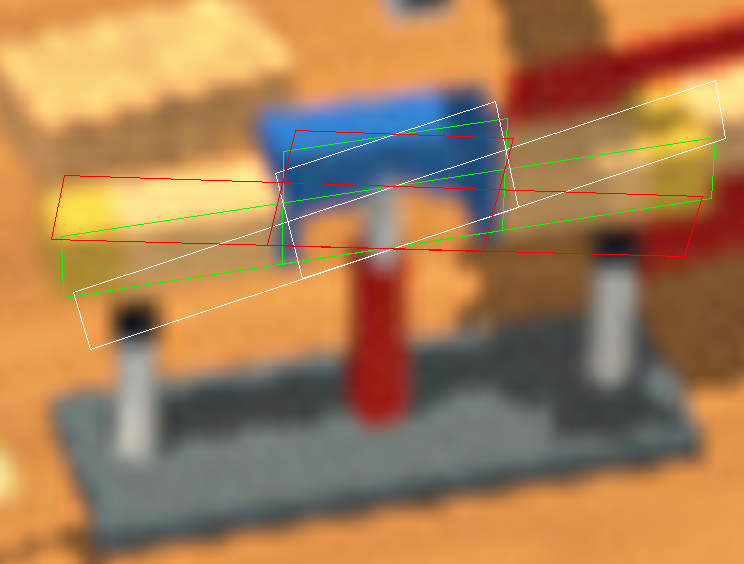

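```bash
python3 -m crank '[[0,0,0,0,0,0,0.2],[0,0,0,0,0,0,0.2],[0,0,0,0,0,0,0.2]]'
python3 - <<'E'
from go import *
from rig import imaging
c=imaging.read_camera("scene"); np.savez("s13.npz",**c)
from tip import ov
ov("s13.npz","pics/d13.png",k=(558,14,105),angs=(0,-3,-6))
print(np.abs(c["color"].astype(int)-load("s12.npz")["color"])[185:225,290:352].max())
E
python3 to.py 558 15.8 90 -1.6 0
```

```text
time: 22.8
tcp_pos: [557.3, 17.2, 170.7]
orientation: [2.251, 2.188, -0.003]
force: [-0.1, -0.1, -1.2]
width: 51.2
51
t 22.85 tcp [557.3   17.2  170.72] w 51.4 F [-0.54 -0.92 -0.16] target [558.   15.8  90. ]
ROW [-0.12  0.07  8.07] [ 0.  0. -0.] dist 8.073018651573763 deg 0.1586734420328005
```

View pics/d13.png

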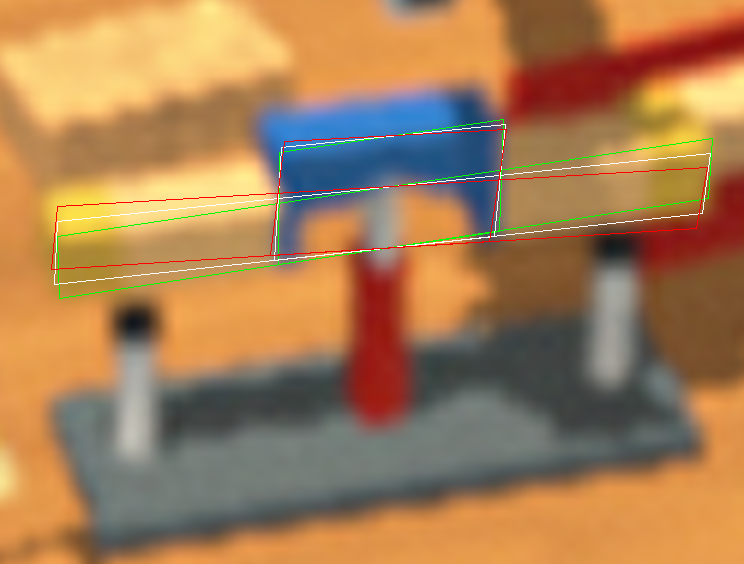

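The second rotor sits level on the edge, within about 3° and clear of both posts at (301,212) and (340,207). It is the good one, so it goes to the green tray.

```bash
python3 -m crank '[[-0.1,0.05,3,0,0,0,0.2],[-0.1,0.05,6,0,0,0,0.2],[-0.1,0.05,8,0,0,0,0.2],[-0.1,0.05,8.05,0,0,0,0.2],[-0.1,0.05,8.05,0,0,0,0],[-0.1,0.05,8.05,0,0,0,-1],[-0.1,0.05,8.05,0,0,0,-1],[-0.1,0.05,8.05,0,0,0,-1],[-0.1,0.05,8.05,0,0,0,-1]]'
python3 -m crank '[[0,0,-1,0,0,0,-1],[0,0,-3,0,0.02,0,-1],[0,0,-6,0,0.04,0,-1],[0,0,-9,0,0.04,0,-1],[0,0,-9,0,0.04,0,-1]]'
python3 tray.py 463 -228.8 110 -3.1 2.3 -1.5 -9
python3 - <<'E'
from go import *
from rig import imaging
c=imaging.read_camera("scene");crop(c,270,130,370,240,6,"pics/s14.png")
E
```

```text
time: 23.98
tcp_pos: [558.8, 15.9, 91.5]
orientation: [2.249, 2.187, 0.001]
force: [-0.8, 1.2, 6.1]
width: 23.2
time: 24.6
tcp_pos: [559.3, 16.0, 182.6]
orientation: [-2.237, -2.175, -0.048]
force: [1.3, -0.2, -2.3]
width: 22.9
t 24.6 tcp [559.33  16.   182.55] w 22.9 F [ 1.3  -0.23 -2.33] target [ 463.1  -226.94  101.07]
ROW [-24.84  -8.98   7.18] [0.01 0.   0.03] dist 27.37118631506821 deg 1.5239150962019063
```

View pics/s14.png

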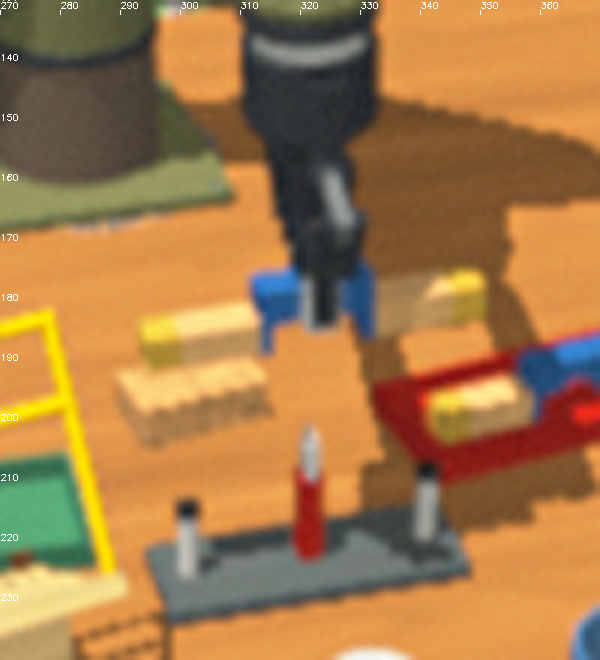

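```bash
python3 -m crank '[[-4,-3,0,0,0,0.01,-1],[-9,-5,1,0,0,0.02,-1],[-14,-7,3,0.01,0,0.03,-1],[-19,-8.5,5,0.01,0,0.03,-1],[-23,-9,7,0.01,0,0.03,-1],[-24.8,-9,7.2,0.01,0,0.03,-1],[-24.8,-9,7.2,0.01,0,0.03,-1],[-24.8,-9,7.2,0.01,0,0.03,-1]]'
python3 tray.py 463 -228.8 28 -3.1 2.3 -1.5 -9
python3 - <<'E'
from go import *
from rig import imaging
c=imaging.read_camera("scene");crop(c,200,150,300,250,6,"pics/s15.png")
c=imaging.read_camera("top");crop(c,340,170,460,270,6,"pics/t15.png")
E
```

```text
time: 25.65
tcp_pos: [461.1, -225.1, 99.1]
orientation: [-2.26, -2.133, -0.032]
force: [0.3, -0.2, -2.0]
width: 23.1
t 25.65 tcp [ 461.1  -225.11   99.14] w 23.1 F [ 0.32 -0.15 -2.02] target [ 463.1  -226.94   19.07]
ROW [-0.48  0.3   7.99] [-0.01  0.   -0.  ] dist 8.012174146644682 deg 0.6456104978092078
```

View pics/s15.png

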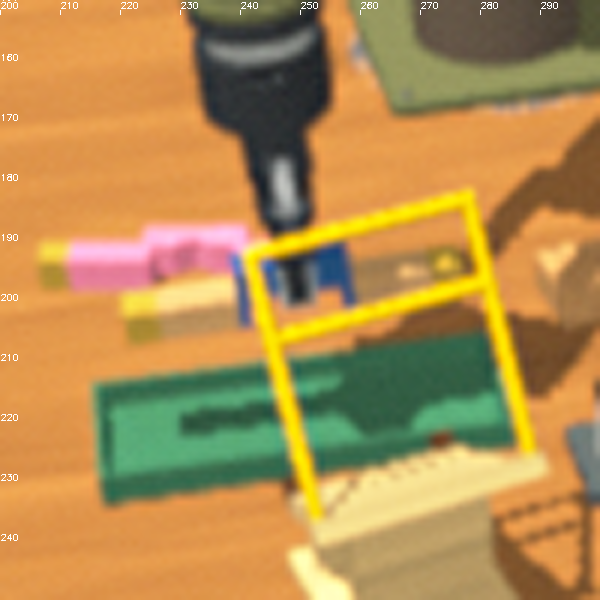

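View pics/t15.png

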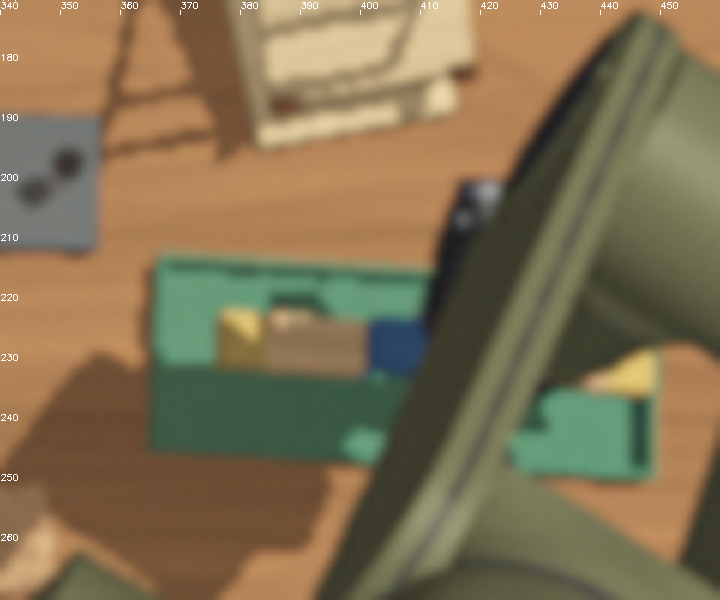

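```bash
python3 -m crank '[[-0.3,0.2,3,0,0,0,-1],[-0.4,0.3,5.6,0,0,0,-1],[-0.48,0.3,7.3,0,0,0,-1],[-0.48,0.3,7.9,0,0,0,-1],[-0.48,0.3,7.9,0,0,0,-1]]'
python3 -m crank '[[0,0,0.2,0,0,0,-1],[0,0,0.2,0,0,0,-1]]'; python3 -m crank '[[0,0,0.2,0,0,0,-1],[0,0,0.2,0,0,0,-1]]'
```

```text
time: 26.38
tcp_pos: [463.3, -227.6, 20.3]
orientation: [-2.26, -2.135, -0.031]
force: [-0.2, 0.2, -2.1]
width: 23.0
time: 26.62
tcp_pos: [463.9, -228.3, 18.9]
orientation: [-2.262, -2.135, -0.032]
force: [-0.1, 3.4, 4.1]
width: 23.3
time: 26.88
tcp_pos: [463.7, -228.2, 16.6]
orientation: [-2.262, -2.134, -0.032]
force: [0.2, 3.5, 7.0]
width: 23.2
```

```bash
python3 - <<'E'
from go import *
from rig import imaging
c=imaging.read_camera("scene");crop(c,205,175,305,245,8,"pics/s16.png")
E
```

```text
(no output)
```

View pics/s16.png

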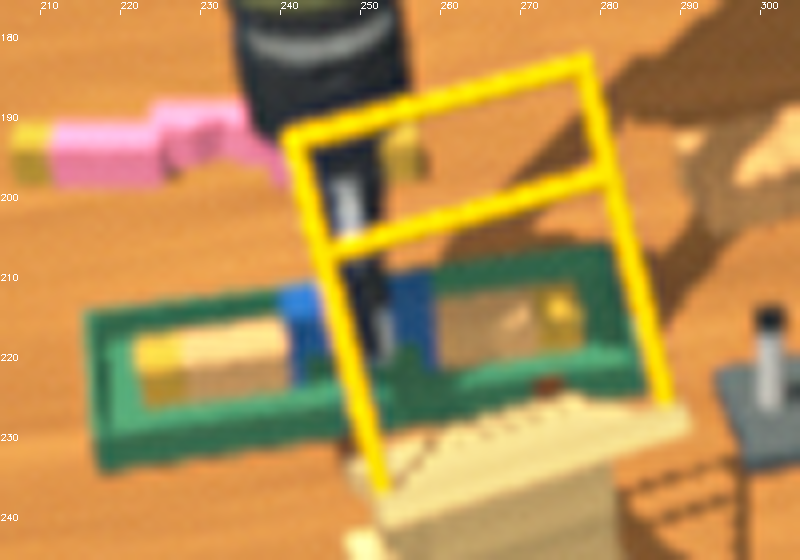

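The rotor is in the tray, nearly flat, with ends at (223,220) and (277,214). I'll release and retreat.

```bash
python3 -m crank '[[0,0,0,0,0,0,-0.4],[0,0,0,0,0,0,-0.2],[0,0,0,0,0,0,-0.1],[0,0,0,0,0,0,-0.1],[0,0,-0.5,0,0,0,-0.1],[0,0,-2,0,0,0,-0.1],[0,0,-6,0,0,0,-0.1],[0,0,-12,0,0,0,0],[0,0,-17,0,0,0,0.5],[0,0,-17,0,0,0,1]]'
python3 -m crank '[[0,-4,-20,0,0,0,1],[0,-10,-20,0,0,0,1],[0,-14,-20,0,0,0,1],[0,-14,-20,0,0,0,1],[0,-14,-20,0,0,0,1]]'
python3 - <<'E'
from go import *
from rig import imaging
c=imaging.read_camera("scene");cv2.imwrite("pics/s17.png",c["color"]);crop(c,205,165,405,265,4,"pics/s17c.png");np.savez("s17.npz",**c)
c=imaging.read_camera("top");np.savez("t17.npz",**c);crop(c,195,130,460,290,3,"pics/t17.png")
from meas import hubmask
W=cloud(c); hm=(hubmask(c)&(W[...,0]<540)).astype(np.uint8)
k,l,st,ce=cv2.connectedComponentsWithStats(hm)
for i in range(1,k):
    if st[i,4]>30: print(st[i],ce[i],np.nanmedian(W[l==i],0))
E
```

```text
time: 28.18
tcp_pos: [467.4, -236.6, 191.6]
orientation: [-2.269, -2.141, -0.035]
force: [0.6, -0.0, -0.4]
width: 76.9
time: 28.8
tcp_pos: [324.7, -234.2, 390.3]
orientation: [-2.268, -2.135, -0.031]
force: [0.9, -0.8, 0.7]
width: 85.0
[398 226  22  10 175] [408.5 230.5] [ 461.8 -228.5   44.5]
```

View pics/s17c.png

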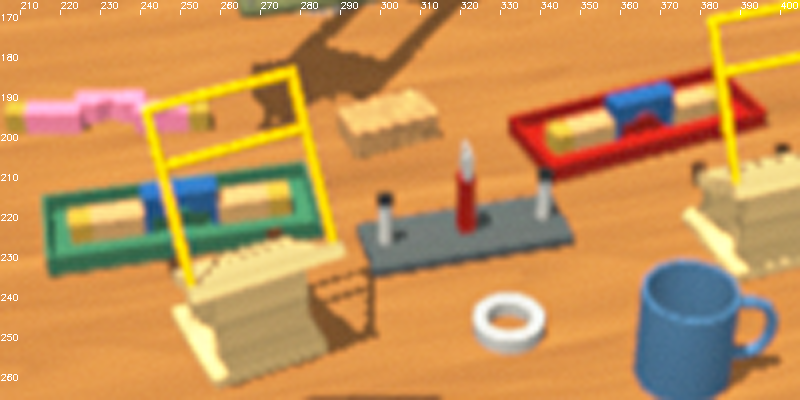

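View pics/t17.png

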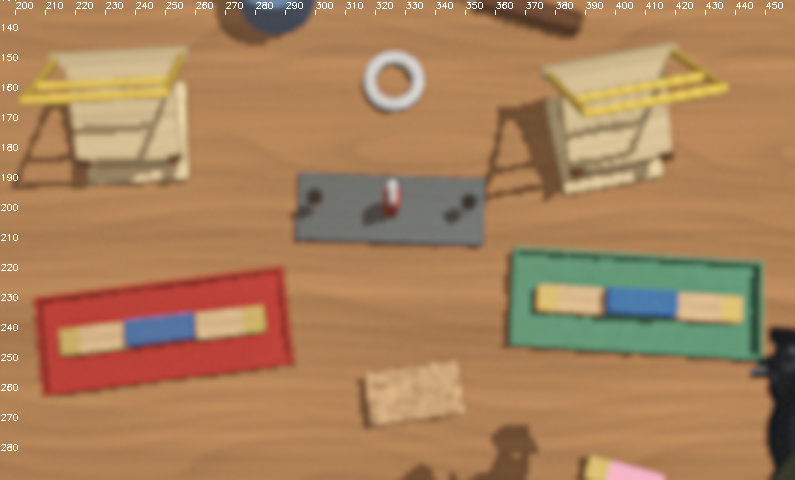

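Both rotors lie flat and centred: the heavy one in red at top view (248,239), the good one in green at (407,231). The ring and sanding block have not moved. Handing in.

```bash
python3 -m crank '[[0,0,0,0,0,0,1],[0,0,0,0,0,0,1]]'; python3 -c "
from rig import job; print(job.hand_in())"
```

```text
time: 29.15
tcp_pos: [326.6, -233.6, 385.4]
orientation: [-2.257, -2.132, -0.031]
force: [0.4, 0.1, 0.2]
width: 85.3
the job is handed in; nothing more can be done
None
```

I tested both rotors on the knife edge, laid each in its tray, and handed the job in at about 29 s of the 72 s allowed. No verdict came back.

- **Left rotor:** it tipped about 12° with its +y end down on the post, so I put it in the red tray.
- **Right rotor:** it stayed level to within about 3° for more than a second, so I put it in the green tray.

**Last checks:**
- Both rotors lie flat near their tray centres, released.
- The green-tray hub measured 44.5 mm high against 44 mm expected, at (462, −228.5) against a tray centre of (463, −229).
- I checked the red-tray rotor by eye only, because my colour filter missed its hub in the final picture.
- The ring, sanding block, gouge and mug looked unmoved in the crops I viewed. I did not look at the bowl or the bottle again, but the arm did not work near either.

**One disagreement:** the rotor going into the green tray touched down about 3 mm earlier than expected, with a small side force of 3.5 N, so one end probably landed first. It settled flat.

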